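# Screw down the heel press and lock it with its pin

### The job

Screw the heel press down by turning its crank clockwise, whole turns as needed, until the pad is down on the heel and the cross hole in the collar lines up with the locking pin in both direction and height. Then push the locking pin fully home into the hole so that the screw is locked. Leave the other things on the press and the bench where they are.

Things in the scene. Friction and masses are not known exactly. Their poses are not given: they have to be found in the camera images.
- press: Green bench heel press, fixed. Bed 170 x 310 x 20 mm; two columns carry a beam 56 mm wide, top 150 mm above the table. Origin on the vertical screw axis at table height, z up, +y along the beam to the locking pin's side. On the beam: the screw's collar (52 mm across) on the axis; the pin's guide block 40 to 60 mm from it at +y, top at 183 mm; a loose nut at -y. The crank's circle above is clear.
- screw (a joint): Press screw angle, rad, growing clockwise seen from above (range -17 to 4); 10 mm lower per turn. At 0 the pad is on the heel and the cross hole faces the pin at its height. Starts at -15.5 to -5. At one or two whole turns before 0 the hole faces the pin too, but 10 or 20 mm too high: the pin meets solid steel. Friction 0.12 N m (2 N at the crank knob); stays where left.
- crank_knob (a point): Middle of the crank's upright black knob (cylinder 18 mm across, 42 mm tall, fixed on the crank arm whose top is right under it), 60 mm from the screw axis, 216 mm above the table at screw 0 and 10 mm higher per turn before that. It lies opposite to the cross hole: at screw 0 it is at the press's -y. It can be pushed round with closed fingers from behind.
- cross_hole (a point): Mouth of the cross hole in the side of the collar: a square radial hole 11 mm wide and high, 22 mm deep, its mouth 26 mm from the screw axis, 172 mm above the table when the screw reads 0.
- pin (a joint): Slide of the captive locking pin towards the screw axis, m: starts at 0 to 0.004 (withdrawn), 0.028 is fully home at its stop. Friction 2 N; stays where left. It enters only when the screw is within about 0.15 rad of 0 (its round nose centres the rest); otherwise the nose stops on the collar at about 0.009.
- pin_post (a point): Middle of the upright steel post at the pin's outer end (13 mm across, 36 mm tall), 185 mm above the table; post top at 203, foot at 167, 17 mm above the beam. It stands 95 mm from the screw axis along the press's +y at pin 0, 67 mm when fully home. Push it from outside towards the axis.
- pin_nose (a point): Round nose of the 8 mm steel pin, 172 mm above the table, 35 mm from the screw axis when the joint pin reads 0, moving towards the axis with it.
- polish_tin_mid (a point): Bystander, to be left alone: round shoe-polish tin, 54 mm across, 23 mm high, on the press bed in front of the beam; this is its centre.
- heel_lift_mid (a point): Bystander, to be left alone: thin D-shaped leather heel lift, about 50 mm, 8 mm thick, on the press bed behind the beam; this is its centre.
- hex_nut_mid (a point): Bystander, to be left alone: loose brass hexagon nut, 22 mm, 10 mm high, lying on the press beam away from the pin; this is its centre.
- glue_jar_mid (a point): Bystander, to be left alone: amber glue jar with a steel lid, 68 mm across, 96 mm high, on the table beside the press; this is its centre.
- brush_mid (a point): Bystander, to be left alone: shoe brush, 150 x 50 x 42 mm, on the table beside the press; this is its centre.
- tape_roll_mid (a point): Bystander, to be left alone: roll of tape lying flat, 100 mm across, 25 mm high, on the table beside the press; this is its centre.
- hammer_mid (a point): Bystander, to be left alone: cobbler's hammer lying down, 220 mm long, on the table beside the press; this is its centre.

How it is judged:
By the outcome, as a careful person would: the job done as asked, in the order asked, and still so for the second after the job is handed in, with the robot touching nothing.
It also fails if it takes over 61 s, if anything falls off the work surface, if the arm or the gripper's body presses on something with over 40 N, if the wrist force passes 120 N, or if a joint passes its speed limit or range.

### The arm

A 6-joint arm with a two-finger parallel gripper is mounted at the origin on the work surface. World frame = base frame: x ahead of the robot, y to its left, z up, the work surface at z = 0. Lengths are in m, angles in rad, forces in N, time in s.
With the tool pointing down it reaches from about 0.25 to 0.725 m from the base axis. Payload 4 kg.
Tool frame: the origin (TCP) lies on the centre line of the jaws, within the pads' length; the fingertips stand 11 mm ahead of it and the grasp point (between the pads) lies 8 mm behind it; z points along the fingers, x is the direction in which the jaws open and shut, and the axes are right-handed (so a half turn about z gives the same grasp; the last joint's range is limited). The gripper opens to 85 mm and grips with 20 to 120 N. Pads are 22 mm wide; open, the fingers measure 114 mm over their backs; the gripper's body (76 mm by 85 mm) begins 54 mm behind the grasp point. The pads swing forward as they close: fully open they stand 13 mm farther back than shut.
Start: joints at [1.183, 0.241, 0.005, 1.335, 0, 1.571], TCP at [0.189, 0.463, 0.213] pointing down, gripper open.
Joint ranges: [-2.72, 2.72], [-1.05, 1.87], [-1.09, 1.28], [-1.99, 2.15], [-1.42, 1.44], [-3.14, 3.14]. Speed limits (rad/s): [2.79, 2.79, 3.14, 3.14, 3.14, 3.14].

### API

Orientations are given as a unit quaternion [x, y, z, w].
In Python, from workcell import bot, viewer, order gives the robot as it stands. The module is installed in compiled form; this text tells all that it offers.
- The arm moves only by the tool send_rows, never from a script. Its argument "increments" is a list that holds one entry, the list of rows, each a list of 4 numbers: the shift along the tool's x, y, z in m, then the turn about the tool's z in degrees. A call has exactly 8 rows; each row shifts and turns the pose as measured when the row begins, along the tool's axes as they then stand; what a row does not reach is not made up. A row lasts 1/10 s, in which the tool goes at most 50 mm and 8.59 degrees, less where a joint would pass 70% of its speed; a pose out of reach is approached as far as the arm can. A call is refused whole if a number of a shift passes 0.05 or a number of a turn 8.59, either way. A call with a gripper value outside its range is refused whole. "hand" is the closure, from -1 (fully open) to 1 (shut), so that 0 is half open, set as the call begins (left out, the last holds). The fingers move at their own pace and stop on an object; the grip force is fixed at half the most. Time passes only in rows, so rows that do not move let the fingers close, or fill a call up. It gives the time, the measured TCP pose, the force and the opening at its end, in the units of the state.
- bot.get_obs(): the state, without advancing time (a new reading comes with each control period).
- viewer.camera(name): name is "scene" or "side" or "wrist"; returns a dict with "image" (420x560x3 uint8, red, green, blue), "range_z" (420x560 float32, m along the optical axis (not along the pixel's ray), 0 where there is no reading), "camera_matrix" (3x3 intrinsics, pixels), "eye" and "rotation" of the camera in the world. Camera axes: x right, y down, z forward; pixel columns grow to the right and rows downward; lengths in m; the calibration is good to about 2 mm. A picture is of the moment at which its call begins.
- order.job_done(): hands the job in, once; it reports no verdict.
The state is a dict: "clock": time; "joint_pos": joint angles; "joint_vel": joint speeds; "tau": joint torques, N m; "eef_pos": TCP position; "tool_rot": TCP orientation; "ft_force": force on the tool from outside, world axes, zero at the start; "ft_torque": the same for the moment, N m; "grip_width": finger opening in m.
Only numpy, scipy, OpenCV 4.12 (cv2) and the standard library are available. Lean on these libraries where they do the work, as an engineer would, in place of code of your own. Each camera call takes 0.05 s, during which the arm holds its last target.

## Working session

There is one attempt and no reset: what is moved stays moved. The work goes in short steps, Python scripts to look and compute and a tool call to move; the robot and the scene stay as the last step left them, time stands still between calls to the robot, and variables do not carry over. Pictures are saved under pics/ and viewed, and the job is handed in when it is done.

Besides the shell and the picture viewer there is one more tool, called after "Request:" as name([rows], argument=value, ...), one row to a line, values as JSON. send_rows: Moves the arm, as the interface text tells. Its arguments: {"type":"object","properties":{"increments":{"type":"array","items":{"type":"array","items":{"type":"array","items":{"type":"number"}}}},"hand":{"type":"number"}},"required":["increments"]}

```bash
mkdir -p pics; cat > h.py <<'E'
from workcell import bot, viewer, order
import numpy as np, cv2
def snap(n,tag):
    c=viewer.camera(n); cv2.imwrite(f'pics/{tag}.png',cv2.cvtColor(c['image'],cv2.COLOR_RGB2BGR)); np.savez(f'{tag}.npz',**{k:np.asarray(v) for k,v in c.items()}); return c
def cloud(c):
    K=np.asarray(c['camera_matrix']);R=np.asarray(c['rotation']);e=np.asarray(c['eye']);z=np.asarray(c['range_z'])
    v,u=np.mgrid[0:z.shape[0],0:z.shape[1]]
    p=np.stack([(u-K[0,2])/K[0,0]*z,(v-K[1,2])/K[1,1]*z,z],-1)
    return p@R.T+e
E
python3 - <<'E'
from h import *
o=bot.get_obs(); print(o)
for n in ['scene','side','wrist']:
    c=snap(n,n+'0'); print(n,c['eye'],c['rotation'],c['camera_matrix'])
E
```

```text
{'clock': 0.0, 'joint_pos': array([1.18300673e+00, 2.41456875e-01, 3.74507846e-03, 1.33520802e+00,
       3.03866476e-05, 1.57081472e+00]), 'joint_vel': array([ 0.00032604,  0.00143511, -0.00028563, -0.00056312, -0.00015621,
       -0.00016029]), 'tau': array([ 3.47813075e-04, -3.72318184e+01,  2.52407295e+01,  1.68956921e-02,
        6.69438418e-05, -2.72523231e-06]), 'eef_pos': array([0.18881117, 0.46226204, 0.21219904]), 'tool_rot': array([ 8.30107997e-01,  5.57601638e-01, -8.89824051e-04,  5.79434954e-04]), 'ft_force': array([ 0.10753389,  0.56773702, -0.09226891]), 'ft_torque': array([-0.04711549, -0.02346853,  0.03500035]), 'grip_width': 0.08526863622337714}
scene [1.43943205 0.34496359 1.17618178] [ 0.53340185  0.76458917 -0.29629594 -0.20759235] [[497.13769093   0.         272.18625942]
 [  0.         497.13769093 204.2931558 ]
 [  0.           0.           1.        ]]
side [ 0.25789673 -0.99444881  1.0737135 ] [ 0.9001967  -0.12355868  0.06351756 -0.41272832] [[499.36743695   0.         286.457633  ]
 [  0.         499.36743695 215.60614132]
 [  0.           0.           1.        ]]
wrist [0.12428986 0.48861592 0.3727181 ] [0.82219333 0.55259046 0.07504293 0.11406344] [[332.41584165   0.         278.87144929]
 [  0.         332.41584165 215.3695458 ]
 [  0.           0.           1.        ]]
```

View pics/scene0.png

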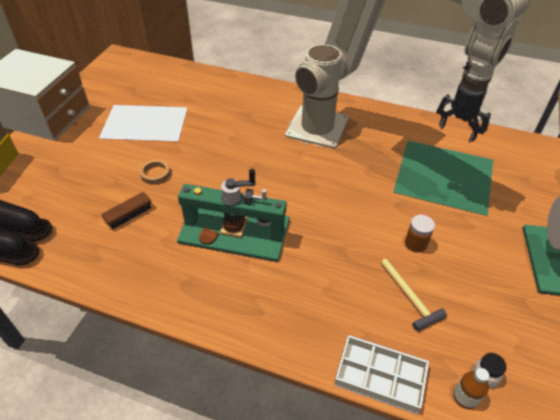

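View pics/side0.png

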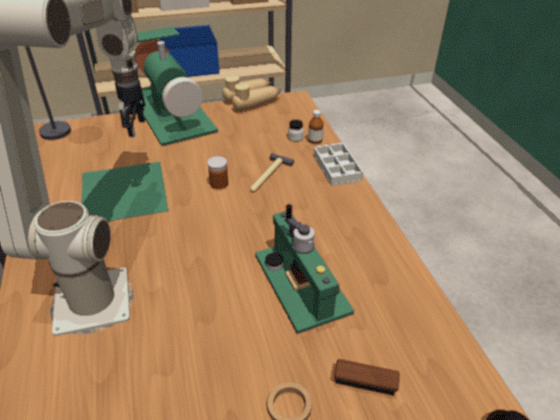

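View pics/wrist0.png

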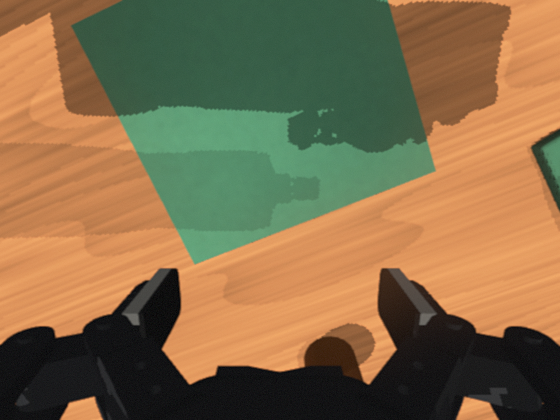

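The scene view shows the press around (235,215) and the knob near (252,177). The side view shows the press around (303,265) and the knob near (290,212). Camera rotation comes as a quaternion, so I'll use the range data to locate the parts.

```bash
sed -i "s/R=np.asarray(c\['rotation'\])/R=Rot.from_quat(np.asarray(c['rotation'])).as_matrix()/; 2a from scipy.spatial.transform import Rotation as Rot" h.py
python3 - <<'E'
from h import *
ims=[]
for n,(u0,v0,u1,v1) in {'scene':(165,155,305,265),'side':(240,195,360,330)}.items():
    c=np.load(n+'0.npz'); P=cloud(c); 
    im=cv2.cvtColor(c['image'],cv2.COLOR_RGB2BGR)[v0:v1,u0:u1]
    cv2.imwrite(f'pics/{n}_crop.png',cv2.resize(im,None,fx=4.3,fy=4.3,interpolation=cv2.INTER_CUBIC))
    S=P[v0:v1,u0:u1].reshape(-1,3); C=c['image'][v0:v1,u0:u1].reshape(-1,3).astype(int)
    dark=(C.max(1)<50)&(S[:,2]>.18)
    print(n,'dark high',dark.sum(), S[dark].mean(0) if dark.any() else '', S[dark].min(0), S[dark].max(0))
    m=(S[:,2]>.14)&(S[:,2]<.156)&(C[:,1]>C[:,0]+20)
    Q=S[m]; r=cv2.minAreaRect(Q[:,:2].astype(np.float32)*1000); print('beam',m.sum(),Q[:,2].mean(),r)
    m=(S[:,2]>.01)&(S[:,2]<.024)&(C[:,1]>C[:,0]+20)
    Q=S[m]; r=cv2.minAreaRect(Q[:,:2].astype(np.float32)*1000); print('bed',m.sum(),r, cv2.boxPoints(r))
    m=(P[...,2]<.01)&(P[...,2]>-.01)&(abs(P[...,0]-.5)<.2)&(abs(P[...,1])<.3); print('table z',np.median(P[m][:,2]))
    m=S[:,2]>.16; 
    for z in np.arange(.16,.28,.01):
        k=(S[:,2]>z)&(S[:,2]<z+.01); 
        if k.any(): print(round(z,2),k.sum(),S[k].mean(0).round(3),C[k].mean(0).round())
E
```

```text
scene dark high 57 [ 0.60420953 -0.02204203  0.28087446] [ 0.54832395 -0.08972766  0.20559199] [1.43943205 0.34496359 1.17618178]
beam 1107 0.14768539605454364 ((576.4866333007812, -92.3773193359375), (58.96277618408203, 305.3844909667969), 7.185302734375)
bed 2360 ((578.9195556640625, -92.82920837402344), (166.94403076171875, 306.2533874511719), 7.821249485015869) [[ 475.3861     47.513893]
 [ 517.062    -255.89056 ]
 [ 682.453    -233.1723  ]
 [ 640.7771     70.23215 ]]
table z -0.00185128843489335
0.16 77 [ 0.585 -0.067  0.165] [86. 81. 73.]
0.17 126 [ 0.579 -0.05   0.175] [103.  95.  89.]
0.18 110 [ 0.579 -0.056  0.184] [96. 84. 79.]
0.19 128 [ 0.583 -0.08   0.196] [165. 149. 139.]
0.2 131 [ 0.568 -0.06   0.205] [109.  93.  85.]
0.21 108 [ 0.57  -0.079  0.214] [89. 80. 78.]
0.22 17 [ 0.554 -0.037  0.225] [67. 46. 31.]
0.23 17 [ 0.554 -0.037  0.234] [68. 45. 30.]
0.24 32 [ 0.551 -0.038  0.246] [65. 46. 34.]
0.25 10 [ 0.55  -0.041  0.252] [79. 58. 42.]
side dark high 92 [ 0.53274746 -0.10089081  0.26716697] [ 0.25789673 -0.99444881  0.1811306 ] [ 0.57828848 -0.03484383  1.0737135 ]
beam 973 0.14865795581577776 ((571.6721801757812, -94.68621826171875), (52.81322479248047, 309.23944091796875), 7.049057960510254)
bed 2163 ((572.2640991210938, -94.64112854003906), (167.4071807861328, 311.32293701171875), 7.445011615753174) [[ 469.09637    48.86221 ]
 [ 509.43597  -259.83618 ]
 [ 675.4318   -238.14447 ]
 [ 635.0922     70.553925]]
table z -0.00041263991270423794
0.16 83 [ 0.57  -0.117  0.164] [118. 109.  94.]
0.17 73 [ 0.564 -0.097  0.175] [98. 93. 91.]
0.18 76 [ 0.565 -0.09   0.184] [95. 89. 86.]
0.19 116 [ 0.57  -0.103  0.197] [163. 154. 151.]
0.2 141 [ 0.562 -0.081  0.205] [109. 104. 103.]
0.21 120 [ 0.566 -0.08   0.214] [88. 81. 82.]
0.22 20 [ 0.546 -0.044  0.225] [30. 30. 27.]
0.23 17 [ 0.546 -0.044  0.235] [33. 25. 21.]
0.24 19 [ 0.547 -0.043  0.245] [54. 37. 29.]
0.25 21 [ 0.547 -0.04   0.252] [75. 54. 42.]
```

View pics/scene_crop.png

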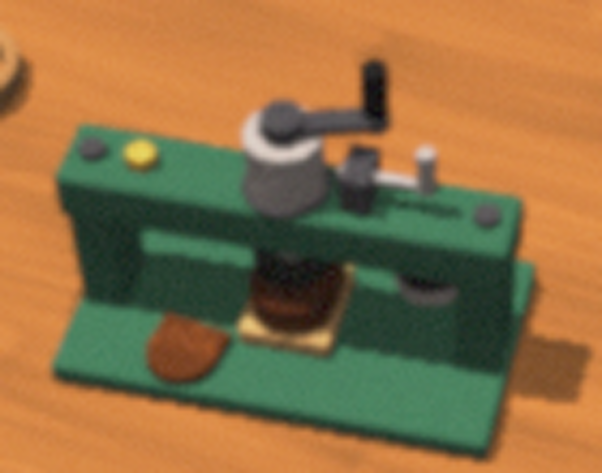

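View pics/side_crop.png

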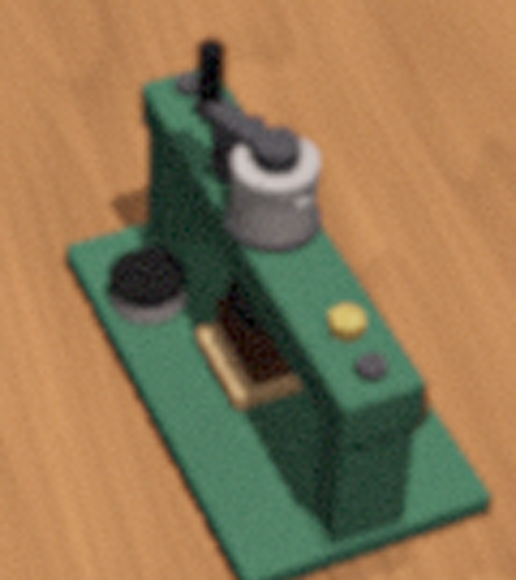

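Request:
send_rows([
  [[-0.02,0.033,-0.012,0],[-0.02,0.033,-0.012,0],[-0.02,0.033,-0.012,0],[-0.02,0.033,-0.012,0],[-0.02,0.033,-0.012,0],[-0.02,0.033,-0.012,0],[-0.02,0.033,-0.012,0],[-0.02,0.033,-0.012,0]],
])

```text
clock: 0.95
eef_pos: [0.3757, 0.2085, 0.3074]
tool_rot: [0.827, 0.563, -0.005, 0.002]
ft_force: [0.3, 0.6, -0.6]
grip_width: 0.0853
```

```bash
cat >> h.py <<'E'
def yaw(o=None):
    o=o or bot.get_obs(); x=Rot.from_quat(o['tool_rot']).as_matrix()[:,0]; return np.degrees(np.arctan2(x[1],x[0]))
def plan(tgt,dyaw,n):
    """dyaw = world yaw change (ccw+), n rows"""
    o=bot.get_obs(); y0=yaw(o); d=(np.array(tgt)-o['eef_pos'])/n
    print('pos',o['eef_pos'].round(4),'yaw',round(y0,1),'j6',np.degrees(o['joint_pos'][5]).round(1),'F',o['ft_force'].round(1),'t',o['clock'])
    for i in range(n):
        a=np.radians(y0+dyaw/n*i); c,s=np.cos(a),np.sin(a)
        print([round(c*d[0]+s*d[1],4),round(s*d[0]-c*d[1],4),round(-d[2],4),round(-dyaw/n,2)])
E
python3 -c "
from h import *
plan([.53,-.03,.33],68,8)"
```

```text
pos [0.3757 0.2085 0.3074] yaw 68.5 j6 50.7 F [ 0.3  0.6 -0.6] t 0.95
[np.float64(-0.0207), np.float64(0.0289), np.float64(-0.0028), -8.5]
[np.float64(-0.0247), np.float64(0.0255), np.float64(-0.0028), -8.5]
[np.float64(-0.0282), np.float64(0.0216), np.float64(-0.0028), -8.5]
[np.float64(-0.0311), np.float64(0.0172), np.float64(-0.0028), -8.5]
[np.float64(-0.0333), np.float64(0.0124), np.float64(-0.0028), -8.5]
[np.float64(-0.0347), np.float64(0.0073), np.float64(-0.0028), -8.5]
[np.float64(-0.0354), np.float64(0.0021), np.float64(-0.0028), -8.5]
[np.float64(-0.0354), np.float64(-0.0031), np.float64(-0.0028), -8.5]
```

Request:
send_rows([
  [[-0.021,0.029,-0.003,-8.5],[-0.025,0.0255,-0.003,-8.5],[-0.028,0.0215,-0.003,-8.5],[-0.031,0.017,-0.003,-8.5],[-0.033,0.0125,-0.003,-8.5],[-0.035,0.007,-0.003,-8.5],[-0.035,0.002,-0.003,-8.5],[-0.035,-0.003,-0.003,-8.5]],
])

```text
clock: 1.75
eef_pos: [0.5269, -0.0359, 0.3326]
tool_rot: [0.377, 0.926, -0.004, -0.002]
ft_force: [1.3, 0.4, 0.6]
grip_width: 0.0857
```

```bash
python3 -c "
from h import *
snap('wrist','w1')
plan([.549,-.038,.33],204-yaw(),8)"
```

```text
pos [ 0.5295 -0.0404  0.3318] yaw 135.8 j6 -49.7 F [ 2.  -1.   0.1] t 1.8
[np.float64(-0.0015), np.float64(0.0019), np.float64(0.0002), np.float64(-8.53)]
[np.float64(-0.0018), np.float64(0.0017), np.float64(0.0002), np.float64(-8.53)]
[np.float64(-0.002), np.float64(0.0014), np.float64(0.0002), np.float64(-8.53)]
[np.float64(-0.0022), np.float64(0.0011), np.float64(0.0002), np.float64(-8.53)]
[np.float64(-0.0023), np.float64(0.0007), np.float64(0.0002), np.float64(-8.53)]
[np.float64(-0.0024), np.float64(0.0004), np.float64(0.0002), np.float64(-8.53)]
[np.float64(-0.0025), np.float64(0.0), np.float64(0.0002), np.float64(-8.53)]
[np.float64(-0.0024), np.float64(-0.0004), np.float64(0.0002), np.float64(-8.53)]
```

View pics/w1.png

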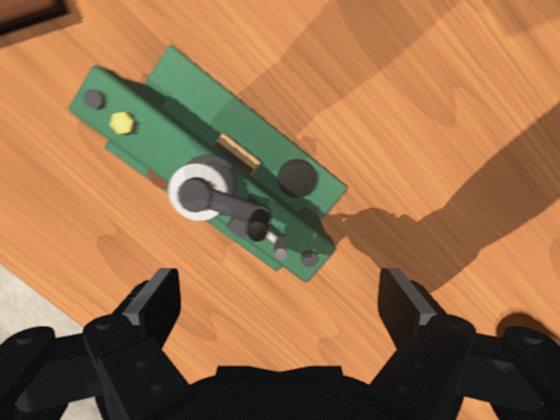

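The wrist view shows the hub cap at about (195,193), the knob top at (258,229), the nut at (121,123), the post at (281,253), and the two end bolts at (94,99) and (309,258).

```bash
python3 -c "
from h import *
c=np.load('w1.npz');P=cloud(c);I=c['image']
K=c['camera_matrix'];R=Rot.from_quat(c['rotation']).as_matrix();e=c['eye']
def ray(u,v,z):
    d=R@np.array([(u-K[0,2])/K[0,0],(v-K[1,2])/K[1,1],1]); return e+d*(z-e[2])/d[2]
for n,u,v in [('hub',195,193),('knob',258,229),('nut',121,123),('post',281,253),('b1',94,99),('b2',309,258)]:
    p=np.median(P[v-2:v+3,u-2:u+3].reshape(-1,3),0); print(n,p.round(4))
S=P.reshape(-1,3);C=I.reshape(-1,3).astype(int)
reg=np.zeros(I.shape[:2],bool);reg[30:265,60:340]=1;reg=reg.ravel()
m=reg&(S[:,2]>.19)&(S[:,2]<.206)&(C.min(1)>130); print('collar white',m.sum(),S[m].mean(0), cv2.minEnclosingCircle(S[m][:,:2].astype(np.float32)*1000))
m=reg&(S[:,2]>.245)&(S[:,2]<.262); print('knobtop',m.sum(),S[m].mean(0),cv2.minEnclosingCircle(S[m][:,:2].astype(np.float32)*1000))
m=reg&(S[:,2]>.205)&(S[:,2]<.235); print('hub/arm',m.sum(),S[m].mean(0),cv2.minAreaRect(S[m][:,:2].astype(np.float32)*1000))
print(np.histogram(S[reg&(S[:,2]>.185)][:,2],bins=np.arange(.185,.27,.005)))
m=reg&(S[:,2]>.14)&(S[:,2]<.155)&(C[:,1]>C[:,0]+15); print('beam',m.sum(),cv2.minAreaRect(S[m][:,:2].astype(np.float32)*1000))
m=reg&(S[:,2]>.012)&(S[:,2]<.025)&(C[:,1]>C[:,0]+15); print('bed',m.sum(),cv2.minAreaRect(S[m][:,:2].astype(np.float32)*1000))
print(ray(258,229,.2525),ray(195,193,.215))
"
```

```text
hub [ 0.5688 -0.0941  0.2152]
knob [ 0.5434 -0.0406  0.2521]
nut [ 0.5867 -0.1924  0.1595]
post [5.581e-01 1.000e-04 2.022e-01]
b1 [ 0.5892 -0.2257  0.1559]
b2 [0.553  0.039  0.1558]
collar white 1305 [ 0.56933744 -0.09280416  0.1992455 ] ((566.533935546875, -57.17396926879883), 61.53205871582031)
knobtop 415 [ 0.54390044 -0.03940251  0.25126818] ((544.5826416015625, -38.838314056396484), 8.888742446899414)
hub/arm 2055 [ 0.56070807 -0.07523752  0.21290634] ((557.0397338867188, -69.0412826538086), (29.04469871520996, 84.45742797851562), 29.641904830932617)
(array([  68,   89, 1200,  330,  623,  851,  488,   29,   33,   31,   36,
         34,   57,  358,    0,    0,    0]), array([0.185, 0.19 , 0.195, 0.2  , 0.205, 0.21 , 0.215, 0.22 , 0.225,
       0.23 , 0.235, 0.24 , 0.245, 0.25 , 0.255, 0.26 , 0.265, 0.27 ]))
beam 9039 ((571.3246459960938, -94.52198791503906), (56.32752990722656, 304.3558044433594), 7.3427042961120605)
bed 9853 ((571.42724609375, -93.91873168945312), (166.9484100341797, 306.7676696777344), 7.76186466217041)
[ 0.54328363 -0.04063446  0.2525    ] [ 0.56889763 -0.09408859  0.215     ]
```

```bash
python3 -c "
from h import *
plan([.5445,-.0395,.32],205-yaw(),8)"
```

```text
pos [ 0.5295 -0.0404  0.3318] yaw 135.8 j6 -49.7 F [ 2.  -1.   0.1] t 1.8
[np.float64(-0.0013), np.float64(0.0014), np.float64(0.0015), np.float64(-8.66)]
[np.float64(-0.0015), np.float64(0.0012), np.float64(0.0015), np.float64(-8.66)]
[np.float64(-0.0016), np.float64(0.001), np.float64(0.0015), np.float64(-8.66)]
[np.float64(-0.0017), np.float64(0.0007), np.float64(0.0015), np.float64(-8.66)]
[np.float64(-0.0018), np.float64(0.0004), np.float64(0.0015), np.float64(-8.66)]
[np.float64(-0.0019), np.float64(0.0001), np.float64(0.0015), np.float64(-8.66)]
[np.float64(-0.0019), np.float64(-0.0001), np.float64(0.0015), np.float64(-8.66)]
[np.float64(-0.0018), np.float64(-0.0004), np.float64(0.0015), np.float64(-8.66)]
```

Request:
send_rows([
  [[-0.0013,0.0014,0.0015,-8.5],[-0.0015,0.0012,0.0015,-8.5],[-0.0016,0.001,0.0015,-8.5],[-0.0017,0.0007,0.0015,-8.5],[-0.0018,0.0004,0.0015,-8.5],[-0.0019,0,0.0015,-8.5],[-0.002,0,0.0015,-8.5],[-0.002,-0.0004,0.0015,-8.5]],
])

```text
clock: 2.6
eef_pos: [0.5445, -0.0424, 0.3146]
tool_rot: [-0.211, 0.978, -0.003, -0.008]
ft_force: [0.4, 0.8, -0.1]
grip_width: 0.0856
```

```bash
python3 -c "
from h import *
plan([.5445,-.0395,.2275],205-yaw()%360,8)"
```

```text
pos [ 0.5445 -0.0424  0.3146] yaw -155.7 j6 -118.4 F [ 0.4  0.8 -0.1] t 2.6
[np.float64(-0.0001), np.float64(0.0003), np.float64(0.0109), np.float64(-0.08)]
[np.float64(-0.0001), np.float64(0.0003), np.float64(0.0109), np.float64(-0.08)]
[np.float64(-0.0001), np.float64(0.0003), np.float64(0.0109), np.float64(-0.08)]
[np.float64(-0.0001), np.float64(0.0003), np.float64(0.0109), np.float64(-0.08)]
[np.float64(-0.0001), np.float64(0.0003), np.float64(0.0109), np.float64(-0.08)]
[np.float64(-0.0001), np.float64(0.0003), np.float64(0.0109), np.float64(-0.08)]
[np.float64(-0.0001), np.float64(0.0003), np.float64(0.0109), np.float64(-0.08)]
[np.float64(-0.0001), np.float64(0.0003), np.float64(0.0109), np.float64(-0.08)]
```

Request:
send_rows([
  [[0,0.001,0.012,0],[0,0.001,0.012,0],[0,0.0005,0.012,0],[0,0,0.012,0],[0,0,0.012,0],[0,0,0.012,0],[0,0,0.008,0],[0,0,0.003,0]],
])

```text
clock: 3.4
eef_pos: [0.5404, -0.0392, 0.2254]
tool_rot: [-0.21, 0.978, -0.003, -0.011]
ft_force: [-0.5, -0.8, -0.2]
grip_width: 0.0856
```

```bash
python3 -c "
from h import *
plan([.5445,-.0395,.2275],205-yaw()%360,2); snap('wrist','w2')"
```

```text
pos [ 0.5404 -0.0392  0.2254] yaw -155.8 j6 -118.0 F [-0.5 -0.8 -0.2] t 3.4
[np.float64(-0.0018), np.float64(-0.001), np.float64(-0.001), np.float64(-0.4)]
[np.float64(-0.0018), np.float64(-0.001), np.float64(-0.001), np.float64(-0.4)]
```

View pics/w2.png

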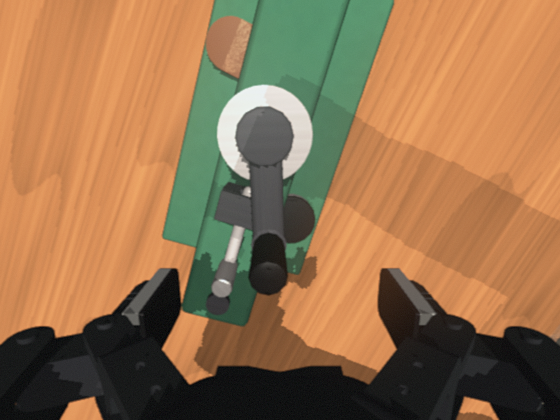

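Knob top at (268,283) sits between the jaws, whose middle is near column 279. The gap is a few mm, so I'll correct it and close.

Request:
send_rows([
  [[-0.002,-0.001,-0.001,0],[-0.002,-0.001,-0.001,0],[0,0,0,0],[0,0,0,0],[0,0,0,0],[0,0,0,0],[0,0,0,0],[0,0,0,0]],
], hand=1)

```text
clock: 4.25
eef_pos: [0.5465, -0.0394, 0.2296]
tool_rot: [-0.209, 0.978, -0.003, -0.009]
ft_force: [-0.6, -0.5, -0.2]
grip_width: 0.0131
```

```bash
python3 -c "
from h import *
plan([.5445,-.0395,.2275],205-yaw()%360,1); snap('wrist','w3')"
```

```text
pos [ 0.5465 -0.0394  0.2296] yaw -155.8 j6 -117.9 F [-0.6 -0.5 -0.2] t 4.25
[np.float64(0.0018), np.float64(0.0007), np.float64(0.0021), np.float64(-0.83)]
```

View pics/w3.png

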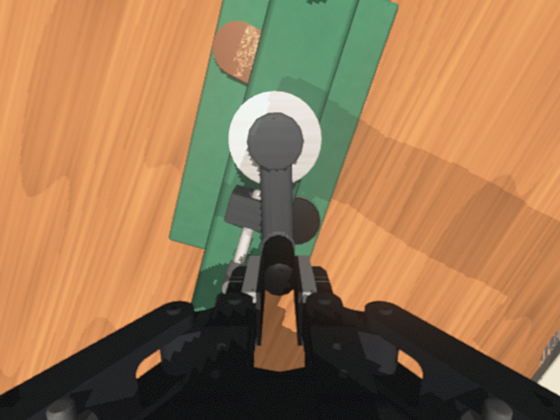

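```bash
python3 -c "
from h import *
o=bot.get_obs(); print(o['grip_width'],o['ft_force'])
c=np.load('w3.npz');P=cloud(c);K=c['camera_matrix'];R=Rot.from_quat(c['rotation']).as_matrix();e=c['eye']
T=Rot.from_quat(o['tool_rot']).as_matrix()
for d in (.011,0,-.008,-.02):
    p=o['eef_pos']+T[:,2]*d; q=R.T@(p-e); print(d,(K@q/q[2])[:2].round(1))
for v in range(225,350,8): print(v,P[v,280].round(4),P[v,262].round(4),P[v,300].round(4))
"
```

```text
0.013447438372317893 [-0.12023845  0.30329306  0.13075681]
0.011 [276.8 250.2]
0 [276.7 258. ]
-0.008 [276.6 264.4]
-0.02 [276.4 275.1]
225 [ 0.5493 -0.051   0.2095] [ 0.5586 -0.0466  0.2085] [ 0.5046 -0.0143  0.043 ]
233 [ 0.5476 -0.0472  0.2114] [ 0.5566 -0.042   0.2081] [ 0.5002 -0.0054  0.0411]
241 [ 0.5476 -0.0464  0.2227] [ 0.5549 -0.0383  0.2104] [0.4965 0.0027 0.0424]
249 [ 0.548  -0.0466  0.2351] [ 0.5535 -0.0352  0.2142] [0.4872 0.0183 0.0206]
257 [ 0.5481 -0.0463  0.2449] [ 0.557  -0.0462  0.2532] [ 0.5416 -0.053   0.2533]
265 [ 0.5477 -0.0452  0.2514] [ 0.5567 -0.0462  0.2616] [ 0.5421 -0.0526  0.2615]
273 [ 0.5462 -0.0417  0.2517] [ 0.5558 -0.0442  0.2646] [ 0.5425 -0.0521  0.2687]
281 [ 0.5446 -0.0382  0.252 ] [ 0.5544 -0.0412  0.2653] [ 0.5431 -0.052   0.2758]
289 [ 0.5432 -0.035   0.2529] [ 0.5533 -0.0386  0.2667] [ 0.5437 -0.052   0.2826]
297 [ 0.4776  0.0966 -0.0007] [ 0.5522 -0.0363  0.2688] [ 0.5431 -0.0502  0.2849]
305 [ 0.4727  0.1073 -0.0007] [ 0.5507 -0.0328  0.2684] [ 0.5414 -0.0468  0.2839]
313 [ 4.680e-01  1.179e-01 -1.000e-04] [ 0.5494 -0.0299  0.2694] [ 0.5403 -0.0443  0.2846]
321 [ 0.4629  0.1293 -0.0006] [ 0.5482 -0.0272  0.2705] [ 0.5388 -0.0412  0.2844]
329 [4.582e-01 1.398e-01 4.000e-04] [ 0.4801  0.1502 -0.0008] [ 0.5376 -0.0385  0.285 ]
337 [0.4532 0.1509 0.0008] [ 4.753e-01  1.612e-01 -1.000e-04] [ 0.5364 -0.0358  0.2856]
345 [ 0.5761 -0.1005  0.3901] [ 0.4702  0.1731 -0.0005] [ 0.5347 -0.0324  0.285 ]
```

Request:
send_rows([
  [[-0.003,0,0,3],[-0.0063,-0.0003,0.0002,6],[-0.0063,-0.0003,0.0002,6],[-0.0063,-0.0003,0.0002,6],[-0.0063,-0.0003,0.0002,6],[-0.0063,-0.0003,0.0002,6],[-0.0063,-0.0003,0.0002,6],[-0.0063,-0.0003,0.0002,6]],
])

```text
clock: 5.1
eef_pos: [0.5919, -0.0371, 0.2284]
tool_rot: [0.195, 0.981, -0.006, -0.008]
ft_force: [-0.3, -0.4, 1.0]
grip_width: 0.0136
```

```bash
cat >> h.py <<'E'
def st(ax=(.570,-.0935)):
    o=bot.get_obs(); d=o['eef_pos'][:2]-np.array(ax); f=np.degrees(np.arctan2(d[1],d[0])); y=yaw(o)
    T=Rot.from_quat(o['tool_rot']).as_matrix()
    print('pos',o['eef_pos'].round(4),'r',np.hypot(*d).round(4),'phi',f.round(1),'yaw-phi',((y-f)%360).round(1),'j6',np.degrees(o['joint_pos'][5]).round(0),'tilt',(T[:2,2]).round(3),'F',o['ft_force'].round(1),'w',o['grip_width'].round(4),'t',o['clock'])
    print(' F in tool',(T.T@o['ft_force']).round(1))
    open('log.txt','a').write(f"{o['eef_pos'][0]} {o['eef_pos'][1]} {o['eef_pos'][2]}\n")
E
python3 -c "
from h import *
st()"
```

```text
Traceback (most recent call last):
  File "h.py", line 23, in st
    print('pos',o['eef_pos'].round(4),'r',np.hypot(*d).round(4),'phi',f.round(1),'yaw-phi',((y-f)%360).round(1),'j6',np.degrees(o['joint_pos'][5]).round(0),'tilt',(T[:2,2]).round(3),'F',o['ft_force'].round(1),'w',o['grip_width'].round(4),'t',o['clock'])
                                                                                                                                                                                                                     ^^^^^^^^^^^^^^^^^^^^^
AttributeError: 'float' object has no attribute 'round'
```

```bash
sed -i "s/o\['grip_width'\].round(4)/round(float(o['grip_width']),4)/" h.py
python3 -c "
from h import *
st()
snap('wrist','w4')"
```

```text
pos [ 0.5919 -0.0371  0.2284] r 0.0605 phi 68.7 yaw-phi 88.8 j6 -71.0 tilt [-0.018 -0.008] F [-0.3 -0.4  1. ] w 0.0136 t 5.1
 F in tool [ 0.1 -0.5 -0.9]
```

View pics/w4.png

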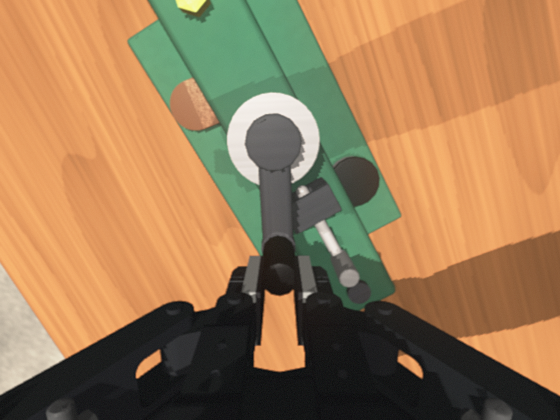

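The knob is gripped and turning: the crank arm is in line with the tool, hub at (273,140). I'll speed up.

Request:
send_rows([
  [[-0.0083,-0.0006,0.0002,8],[-0.0083,-0.0006,0.0002,8],[-0.0083,-0.0006,0.0002,8],[-0.0083,-0.0006,0.0002,8],[-0.0083,-0.0006,0.0002,8],[-0.0083,-0.0006,0.0002,8],[-0.0083,-0.0006,0.0002,8],[-0.0083,-0.0006,0.0002,8]],
])

```text
clock: 5.95
eef_pos: [0.6307, -0.0873, 0.2266]
tool_rot: [0.695, 0.719, -0.006, -0.004]
ft_force: [0.8, -1.3, -0.2]
grip_width: 0.0134
```

```bash
python3 -c "
from h import *
st()"
```

```text
pos [ 0.6307 -0.0873  0.2266] r 0.061 phi 5.8 yaw-phi 86.2 j6 -10.0 tilt [-0.015 -0.003] F [ 0.8 -1.3 -0.2] w 0.0134 t 5.95
 F in tool [-1.4  0.8  0.2]
```

Request:
send_rows([
  [[-0.0083,-0.0009,0.0002,7.5],[-0.0083,-0.0008,0.0002,7.5],[-0.0083,-0.0007,0.0002,7.5],[-0.0083,-0.0006,0.0002,7.5],[-0.0083,-0.0006,0.0002,7.5],[-0.0083,-0.0006,0.0002,8],[-0.0083,-0.0006,0.0002,8],[-0.0083,-0.0006,0.0002,8]],
])

```text
clock: 6.75
eef_pos: [0.6029, -0.1427, 0.2248]
tool_rot: [0.968, 0.25, -0.002, -0.001]
ft_force: [0.2, -0.4, 0.4]
grip_width: 0.0139
```

```bash
python3 -c "
from h import *
st()"
```

```text
pos [ 0.6029 -0.1427  0.2248] r 0.0592 phi -56.2 yaw-phi 85.2 j6 48.0 tilt [-0.005  0.001] F [ 0.2 -0.4  0.4] w 0.0139 t 6.75
 F in tool [-0.   0.4 -0.4]
```

Request:
send_rows([
  [[-0.0083,-0.001,0.0002,7],[-0.0083,-0.0008,0.0002,7],[-0.0083,-0.0007,0.0002,7],[-0.0083,-0.0006,0.0002,7.5],[-0.0083,-0.0006,0.0002,8],[-0.0083,-0.0006,0.0002,8],[-0.0083,-0.0006,0.0002,8],[-0.0083,-0.0006,0.0002,8]],
])

```text
clock: 7.55
eef_pos: [0.5419, -0.143, 0.2231]
tool_rot: [0.958, -0.286, 0.004, -0.001]
ft_force: [2.1, -0.4, -0.7]
grip_width: 0.0136
```

```bash
python3 -c "
from h import *
st()"
```

```text
pos [ 0.5419 -0.143   0.2231] r 0.0569 phi -119.6 yaw-phi 86.3 j6 108.0 tilt [ 0.008 -0.001] F [ 2.1 -0.4 -0.7] w 0.0136 t 7.55
 F in tool [ 1.9 -0.8  0.7]
```

Request:
send_rows([
  [[-0.0083,-0.0002,0.0002,7],[-0.0083,0,0.0002,7],[-0.0083,0,0.0002,7],[-0.0083,0,0.0002,7],[-0.0083,-0.0002,0.0002,7],[-0.0083,-0.0004,0.0002,7],[-0.004,0,0.0001,4],[0,0,0,0]],
])

```text
clock: 8.35
eef_pos: [0.5146, -0.1032, 0.2217]
tool_rot: [0.762, -0.647, 0.011, -0.003]
ft_force: [-0.2, 0.2, -1.3]
grip_width: 0.0136
```

```bash
python3 -c "
from h import *
st()
snap('wrist','w5')"
```

```text
pos [ 0.5146 -0.1032  0.2217] r 0.0562 phi -170.1 yaw-phi 89.4 j6 160.0 tilt [ 0.021 -0.01 ] F [-0.2  0.2 -1.3] w 0.0136 t 8.35
 F in tool [-0.2  0.2  1.3]
```

View pics/w5.png

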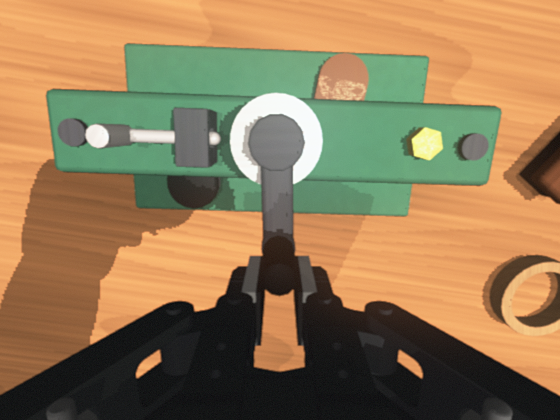

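Hub at (275,140) and knob at (280,275) are gripped in line. The pin post is at (98,135), the nut at (427,143) and the heel lift at (343,75), all undisturbed. I'll release, rotate 180° back in place, and regrip.

Request:
send_rows([
  [[0,0,0,0],[0,0,0,0],[0,0,0,0],[0,0,-0.001,0],[0,0,-0.001,-8.5],[0,0,-0.001,-8.5],[0,0,0,-8.5],[0,0,0,-8.5]],
], hand=-1)

```text
clock: 9.2
eef_pos: [0.5143, -0.104, 0.2256]
tool_rot: [0.922, -0.388, 0.012, 0.001]
ft_force: [-0.1, -0.7, 0.5]
grip_width: 0.0852
```

Request:
send_rows([
  [[0,0,0,-8.5],[0,0,0,-8.5],[0,0,0,-8.5],[0,0,0,-8.5],[0,0,0,-8.5],[0,0,0,-8.5],[0,0,0,-8.5],[0,0,0,-8.5]],
])

```text
clock: 10.0
eef_pos: [0.5147, -0.1049, 0.2272]
tool_rot: [0.98, 0.2, 0.01, 0.007]
ft_force: [0.5, -0.2, 0.1]
grip_width: 0.0854
```

```bash
python3 -c "
from h import *
st()
plan([.512,-.1035,.2200],90-170.1-yaw()+180,8)"
```

```text
pos [ 0.5147 -0.1049  0.2272] r 0.0565 phi -168.4 yaw-phi 191.5 j6 56.0 tilt [ 0.022 -0.01 ] F [ 0.5 -0.2  0.1] w 0.0854 t 10.0
 F in tool [ 0.4  0.4 -0.1]
pos [ 0.5147 -0.1049  0.2272] yaw 23.1 j6 55.6 F [ 0.5 -0.2  0.1] t 10.0
[np.float64(-0.0002), np.float64(-0.0003), np.float64(0.0009), np.float64(-9.6)]
[np.float64(-0.0002), np.float64(-0.0003), np.float64(0.0009), np.float64(-9.6)]
[np.float64(-0.0001), np.float64(-0.0004), np.float64(0.0009), np.float64(-9.6)]
[np.float64(-0.0001), np.float64(-0.0004), np.float64(0.0009), np.float64(-9.6)]
[np.float64(-0.0), np.float64(-0.0004), np.float64(0.0009), np.float64(-9.6)]
[np.float64(0.0001), np.float64(-0.0004), np.float64(0.0009), np.float64(-9.6)]
[np.float64(0.0001), np.float64(-0.0004), np.float64(0.0009), np.float64(-9.6)]
[np.float64(0.0002), np.float64(-0.0003), np.float64(0.0009), np.float64(-9.6)]
```

Request:
send_rows([
  [[0,0,0.001,-8.5],[0,0,0.001,-8.5],[0,0,0.001,-8.5],[0,0,0.001,-8.5],[0,0,0.001,-8.5],[0,0,0.001,-8.5],[0,0,0.001,-8.5],[0,0,0.001,-8.5]],
])

```text
clock: 10.8
eef_pos: [0.5154, -0.106, 0.2207]
tool_rot: [0.696, 0.718, 0.005, 0.013]
ft_force: [-0.3, -0.1, 0.7]
grip_width: 0.0853
```

```bash
python3 -c "
from h import *
st()
plan([.511,-.1037,.2195],99.9-yaw(),2)
snap('wrist','w6')"
```

```text
pos [ 0.5154 -0.106   0.2207] r 0.056 phi -167.1 yaw-phi 259.0 j6 -13.0 tilt [ 0.024 -0.011] F [-0.3 -0.1  0.7] w 0.0853 t 10.8
 F in tool [-0.  -0.3 -0.7]
pos [ 0.5154 -0.106   0.2207] yaw 91.8 j6 -13.3 F [-0.3 -0.1  0.7] t 10.8
[np.float64(0.0012), np.float64(-0.0022), np.float64(0.0006), np.float64(-4.03)]
[np.float64(0.0014), np.float64(-0.0021), np.float64(0.0006), np.float64(-4.03)]
```

View pics/w6.png

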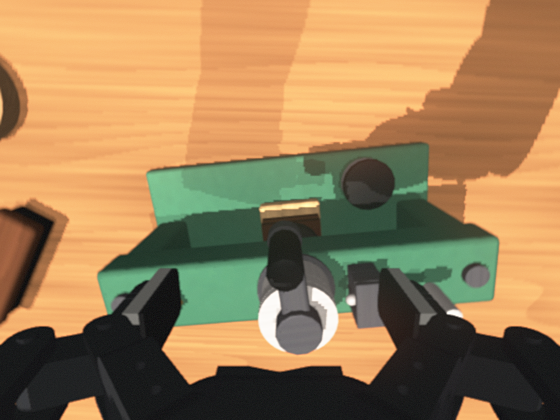

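The knob top shows at about (285,268) and the hub at (298,333), with the tool now on the opposite orientation. I'll check the knob's position.

```bash
python3 -c "
from h import *
c=np.load('w6.npz');P=cloud(c)
S=P[220:300,255:320].reshape(-1,3); m=(S[:,2]>.235)&(S[:,2]<.26); print(m.sum(),S[m].mean(0),cv2.minEnclosingCircle(S[m][:,:2].astype(np.float32)*1000),S[m][:,2].max())
o=bot.get_obs();T=Rot.from_quat(o['tool_rot']).as_matrix();print(o['eef_pos'],o['eef_pos']-T[:,2]*.015)
print(P[328:338,294:302].reshape(-1,3).mean(0))
"
```

```text
1250 [ 0.50993714 -0.10337434  0.24285523] ((511.57806396484375, -103.39945983886719), 8.99592399597168) 0.24579000543549057
[ 0.51536602 -0.1059313   0.22053715] [ 0.51500299 -0.10576692  0.23553186]
[ 0.56876775 -0.09304513  0.2070237 ]
```

Request:
send_rows([
  [[0.0012,-0.002,0.0006,-4],[0.0014,-0.002,0.0006,-4],[0,0,0,0],[0,0,0,0],[0,0,0,0],[0,0,0,0],[0,0,0,0],[0,0,0,0]],
], hand=1)

```text
clock: 11.65
eef_pos: [0.5114, -0.1039, 0.2201]
tool_rot: [0.645, 0.764, 0.004, 0.013]
ft_force: [0.1, -0.2, 0.4]
grip_width: 0.0142
```

```bash
python3 -c "
from h import *
st()"
```

```text
pos [ 0.5114 -0.1039  0.2201] r 0.0595 phi -170.0 yaw-phi 269.5 j6 -21.0 tilt [ 0.025 -0.011] F [ 0.1 -0.2  0.4] w 0.0142 t 11.65
 F in tool [-0.2  0.  -0.4]
```

Request:
send_rows([
  [[0.0083,0.0006,0.0002,7.7],[0.0083,0.0006,0.0002,7.7],[0.0083,0.0006,0.0002,7.7],[0.0083,0.0006,0.0002,7.7],[0.0083,0.0006,0.0002,7.7],[0.0083,0.0006,0.0002,7.7],[0.0083,0.0006,0.0002,7.7],[0.0083,0.0006,0.0002,7.7]],
])

```text
clock: 12.45
eef_pos: [0.5348, -0.0431, 0.2184]
tool_rot: [0.952, 0.304, 0.009, 0.008]
ft_force: [-0.0, -0.0, -0.4]
grip_width: 0.0141
```

```bash
python3 -c "
from h import *
st()"
```

```text
pos [ 0.5348 -0.0431  0.2184] r 0.0615 phi 124.9 yaw-phi 270.5 j6 50.0 tilt [ 0.022 -0.01 ] F [-0.  -0.  -0.4] w 0.0141 t 12.45
 F in tool [-0.   0.   0.4]
```

Request:
send_rows([
  [[0.0083,0.0007,0.0002,7.8],[0.0083,0.0007,0.0002,7.8],[0.0083,0.0007,0.0002,7.8],[0.0083,0.0007,0.0002,7.8],[0.0083,0.0007,0.0002,7.8],[0.0083,0.0007,0.0002,7.8],[0.0083,0.0007,0.0002,7.8],[0.0083,0.0007,0.0002,7.8]],
])

```text
clock: 13.25
eef_pos: [0.6014, -0.0372, 0.2167]
tool_rot: [0.967, -0.253, 0.012, 0.001]
ft_force: [0.7, -1.0, 0.4]
grip_width: 0.0139
```

```bash
python3 -c "
from h import *
st()"
```

```text
pos [ 0.6014 -0.0372  0.2167] r 0.0645 phi 60.9 yaw-phi 269.7 j6 116.0 tilt [ 0.022 -0.008] F [ 0.7 -1.   0.4] w 0.0139 t 13.25
 F in tool [ 1.1  0.6 -0.4]
```

Request:
send_rows([
  [[0.0083,0.0015,0.0002,7.8],[0.0083,0.0015,0.0002,7.8],[0.0083,0.0015,0.0002,7.8],[0.0083,0.0012,0.0002,7.8],[0.0083,0.001,0.0002,7.8],[0.003,0.0005,0.0001,3],[0,0,0,0],[0,0,0,0]],
])

```text
clock: 14.05
eef_pos: [0.6322, -0.0731, 0.2155]
tool_rot: [0.803, -0.596, 0.012, -0.007]
ft_force: [-0.2, -0.2, 0.8]
grip_width: 0.0142
```

```bash
python3 -c "
from h import *
st()"
```

```text
pos [ 0.6322 -0.0731  0.2155] r 0.0654 phi 18.1 yaw-phi 268.7 j6 157.0 tilt [ 0.028 -0.003] F [-0.2 -0.2  0.8] w 0.0142 t 14.05
 F in tool [ 0.1  0.3 -0.8]
```

Request:
send_rows([
  [[0,0,0,0],[0,0,0,0],[0,0,0,0],[0,0,0,0],[0,0,-0.001,-8.5],[0,0,-0.001,-8.5],[0,0,0,-8.5],[0,0,0,-8.5]],
], hand=-1)

```text
clock: 14.85
eef_pos: [0.6318, -0.0721, 0.217]
tool_rot: [0.945, -0.328, 0.014, -0.003]
ft_force: [-0.8, -0.4, -0.9]
grip_width: 0.0856
```

Request:
send_rows([
  [[0,0,0,-8.5],[0,0,0,-8.5],[0,0,0,-8.5],[0,0,0,-8.5],[0,0,0,-8.5],[0,0,0,-8.5],[0,0,0,-8.5],[0,0,0,-8.5]],
])

```text
clock: 15.65
eef_pos: [0.6318, -0.0713, 0.2173]
tool_rot: [0.965, 0.262, 0.013, 0.006]
ft_force: [-0.2, 1.3, -0.0]
grip_width: 0.0856
```

Request:
send_rows([
  [[0,0,0,-8.5],[0,0,0,-8.5],[0,0,0,-8.5],[0,0,0,-8.5],[0,0,0,-8.5],[0,0,0,-8.5],[0,0,0,-8.5],[0,0,0,-8.5]],
])

```text
clock: 16.45
eef_pos: [0.6318, -0.0705, 0.2176]
tool_rot: [0.648, 0.761, 0.008, 0.012]
ft_force: [0.1, 0.2, 0.2]
grip_width: 0.0853
```

```bash
python3 -c "
from h import *
st()
snap('wrist','w7')
"
```

```text
pos [ 0.6318 -0.0705  0.2176] r 0.066 phi 20.4 yaw-phi 78.8 j6 -16.0 tilt [ 0.029 -0.004] F [0.1 0.2 0.2] w 0.0853 t 16.45
 F in tool [ 0.2  0.2 -0.2]
```

View pics/w7.png

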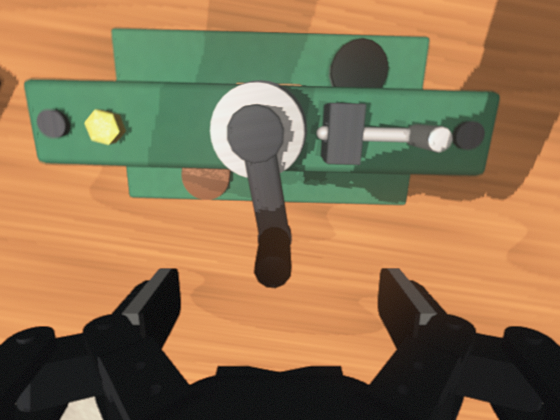

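The knob top is at (273,270), the hub at (257,132), the post at (438,139), the bolts at (53,124) and (468,135), and the nut at (102,127).

```bash
python3 -c "
from h import *
c=np.load('w7.npz');P=cloud(c)
S=P[220:300,245:300].reshape(-1,3); m=(S[:,2]>.232)&(S[:,2]<.25); print(m.sum(),S[m].mean(0),cv2.minEnclosingCircle(S[m][:,:2].astype(np.float32)*1000),S[m][:,2].max())
for n,u,v in [('hub',257,132),('post',438,139),('b1',53,124),('b2',468,135),('nut',102,127)]:
    print(n,np.median(P[v-3:v+4,u-3:u+4].reshape(-1,3),0).round(4))
L=P[70:180,15:505].reshape(-1,3);C=c['image'][70:180,15:505].reshape(-1,3).astype(int); m=(L[:,2]>.14)&(L[:,2]<.156)&(C[:,1]>C[:,0]+15);print('beam',cv2.minAreaRect(L[m][:,:2].astype(np.float32)*1000))
D=P[70:190,200:310].reshape(-1,3);CC=c['image'][70:190,200:310].reshape(-1,3).astype(int); m=(CC.min(1)>150); print('collar z',np.median(D[m][:,2]),cv2.minEnclosingCircle(D[m&(abs(D[:,2]-np.median(D[m][:,2]))<.004)][:,:2].astype(np.float32)*1000))
plan([.6278,-.0750,.2125],90+17-yaw(),2)
"
```

```text
1173 [ 0.62624323 -0.07413897  0.23834224] ((627.6123046875, -74.01445770263672), 8.990226745605469) 0.24086896491316487
hub [ 0.57   -0.0917  0.2024]
post [ 0.5586 -0.0006  0.2028]
b1 [ 0.5891 -0.2248  0.1555]
b2 [0.5531 0.0398 0.1554]
nut [ 0.5856 -0.1919  0.1596]
beam ((570.2531127929688, -93.10905456542969), (58.003543853759766, 305.8879699707031), 7.196077823638916)
collar z 0.18643181808984516 ((571.0780029296875, -92.83067321777344), 25.980127334594727)
pos [ 0.6319 -0.0704  0.2176] yaw 99.4 j6 -15.7 F [-0.8 -0.1  0.3] t 16.5
[np.float64(-0.0019), np.float64(-0.0024), np.float64(0.0026), np.float64(-3.8)]
[np.float64(-0.0018), np.float64(-0.0025), np.float64(0.0026), np.float64(-3.8)]
```

Request:
send_rows([
  [[-0.0015,-0.0027,0.0026,-4.5],[-0.0015,-0.0027,0.0026,-4.5],[0,0,0,0],[0,0,0,0],[0,0,0,0],[0,0,0,0],[0,0,0,0],[0,0,0,0]],
], hand=1)

```text
clock: 17.3
eef_pos: [0.6275, -0.0743, 0.2128]
tool_rot: [0.588, 0.809, 0.007, 0.014]
ft_force: [-0.5, -0.4, 0.2]
grip_width: 0.0147
```

```bash
python3 -c "
from h import *
st((.5705,-.093))"
```

```text
pos [ 0.6275 -0.0743  0.2128] r 0.06 phi 18.2 yaw-phi 89.8 j6 -25.0 tilt [ 0.03  -0.005] F [-0.5 -0.4  0.2] w 0.0147 t 17.3
 F in tool [-0.2 -0.6 -0.2]
```

Now about 100° remain. First I'll do ~64°.

Request:
send_rows([
  [[-0.0083,-0.0007,0.0002,7.7],[-0.0083,-0.0007,0.0002,7.7],[-0.0083,-0.0007,0.0002,7.7],[-0.0083,-0.0007,0.0002,7.7],[-0.0083,-0.0007,0.0002,7.7],[-0.0083,-0.0007,0.0002,7.7],[-0.0083,-0.0007,0.0002,7.7],[-0.0083,-0.0007,0.0002,7.7]],
])

```text
clock: 18.1
eef_pos: [0.6133, -0.1336, 0.211]
tool_rot: [0.927, 0.375, 0.015, 0.007]
ft_force: [0.8, 1.9, 0.9]
grip_width: 0.0149
```

```bash
python3 -c "
from h import *
st((.5705,-.093))"
```

```text
pos [ 0.6133 -0.1336  0.211 ] r 0.059 phi -43.5 yaw-phi 87.5 j6 34.0 tilt [ 0.033 -0.002] F [0.8 1.9 0.9] w 0.0149 t 18.1
 F in tool [ 1.9 -0.8 -0.9]
```

Request:
send_rows([
  [[-0.0083,-0.0006,0.0002,7],[-0.0083,-0.0006,0.0002,7],[-0.0083,-0.0006,0.0002,7],[-0.0083,-0.0006,0.0002,7.7],[-0.004,-0.0003,0.0001,4],[-0.003,-0.0001,0.0001,3],[0,0,0,0],[0,0,0,0]],
])

```text
clock: 18.9
eef_pos: [0.5796, -0.1496, 0.21]
tool_rot: [0.998, 0.058, 0.02, 0.001]
ft_force: [1.3, -0.2, 0.0]
grip_width: 0.0145
```

```bash
python3 -c "
from h import *
st((.5705,-.093))
snap('wrist','w8');snap('scene','s8')"
```

```text
pos [ 0.5796 -0.1496  0.21  ] r 0.0573 phi -80.9 yaw-phi 87.6 j6 69.0 tilt [0.04  0.001] F [ 1.3 -0.2  0. ] w 0.0145 t 18.9
 F in tool [1.3 0.3 0.1]
```

View pics/w8.png

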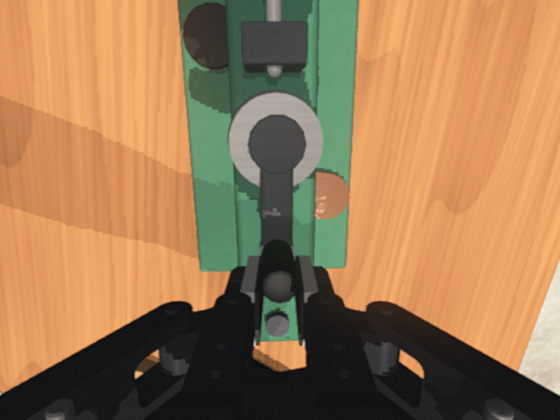

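Crank lies along the beam: hub (276,143), knob (280,285), pin nose (275,70). I'll nudge about 1.5° more, release, lift and verify.

Request:
send_rows([
  [[-0.0015,0,0,1],[0,0,0,0],[0,0,0,0],[0,0,0,0],[0,0,0,0],[0,0,0,0],[0,0,0,0],[0,0,0,0]],
])

```text
clock: 19.8
eef_pos: [0.5786, -0.1497, 0.21]
tool_rot: [0.999, 0.049, 0.02, 0.001]
ft_force: [1.3, 0.3, 0.5]
grip_width: 0.0145
```

```bash
python3 -c "
from h import *
st((.5705,-.093))"
```

```text
pos [ 0.5786 -0.1497  0.21  ] r 0.0573 phi -81.9 yaw-phi 87.5 j6 70.0 tilt [0.04  0.001] F [1.3 0.3 0.5] w 0.0145 t 19.8
 F in tool [ 1.3 -0.2 -0.5]
```

Request:
send_rows([
  [[0,0,0,0],[0,0,0,0],[0,0,0,0],[0,0,0,0],[0,0,-0.01,0],[0,0,-0.02,0],[0,0,-0.03,0],[0,0,-0.04,0]],
], hand=-1)

```text
clock: 20.6
eef_pos: [0.5716, -0.1486, 0.3078]
tool_rot: [0.999, 0.05, 0.014, -0.002]
ft_force: [1.0, -0.1, -1.1]
grip_width: 0.0852
```

```bash
python3 -c "
from h import *
st((.5705,-.093))
snap('wrist','w9');snap('side','d9')"
```

```text
pos [ 0.5716 -0.1486  0.3078] r 0.0557 phi -88.9 yaw-phi 94.6 j6 69.0 tilt [0.028 0.005] F [ 1.  -0.1 -1.1] w 0.0852 t 20.6
 F in tool [0.9 0.2 1.1]
```

View pics/w9.png

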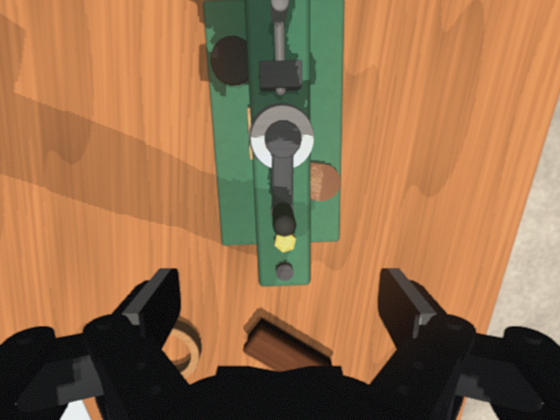

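```bash
python3 -c "
from h import *
c=np.load('w9.npz');P=cloud(c);I=c['image'].astype(int)
S=P[190:245,265:305].reshape(-1,3); m=(S[:,2]>.228)&(S[:,2]<.245); k=cv2.minEnclosingCircle(S[m][:,:2].astype(np.float32)*1000);print('knob',m.sum(),k,np.median(S[m][:,2]))
pts={}
for n,u,v in [('hub',283,138),('post',280,3),('b1',285,271),('nut',285,242)]:
    pts[n]=np.median(P[v-2:v+3,u-2:u+3].reshape(-1,3),0); print(n,pts[n].round(4))
D=P[95:175,240:325].reshape(-1,3);CC=I[95:175,240:325].reshape(-1,3); m=(CC.min(1)>110)&(D[:,2]>.165)&(D[:,2]<.19); print('collar',cv2.minEnclosingCircle(D[m][:,:2].astype(np.float32)*1000),np.median(D[m][:,2]))
L=P.reshape(-1,3);C=I.reshape(-1,3); m=(L[:,2]>.145)&(L[:,2]<.155)&(C[:,1]>C[:,0]+15);r=cv2.minAreaRect(L[m][:,:2].astype(np.float32)*1000);print('beam',r)
kn=np.array(k[0]); 
for ax in ((570.5,-93),(571,-92.8),pts['hub'][:2]*1000): 
    d=kn-ax; print(np.hypot(*d),np.degrees(np.arctan2(d[1],d[0])))
d=pts['b1'][:2]-pts['post'][:2]; print('line b1-post',np.degrees(np.arctan2(d[1],d[0])))
"
```

```text
knob 468 ((576.2557983398438, -151.97161865234375), 8.824287414550781) 0.2361777534750914
hub [ 0.5709 -0.0918  0.1995]
post [5.592e-01 5.000e-04 2.024e-01]
b1 [ 0.5886 -0.2257  0.1558]
nut [ 0.5849 -0.1926  0.1599]
collar ((570.3741455078125, -92.68452453613281), 26.103981018066406) 0.18356566015480313
beam ((572.666015625, -112.59527587890625), (55.54631423950195, 267.47100830078125), 7.111198902130127)
59.25184403043002 -84.4254253213406
59.40457785497259 -84.92413997409102
60.44095294090451 -84.96327696208516
line b1-post -82.59368040887709
```

The view confirms the crank along the beam (knob (284,222), hub (283,138)). The measured angle is within ~0.04 rad of 0, and the knob top at 0.236 m matches screw 0. Nut (285,242) has not moved. Next I go outside the pin post with closed fingers.

```bash
python3 -c "
from h import *
plan([.5528,.0440,.30],7.5-yaw(),8)"
```

```text
pos [ 0.5748 -0.1496  0.3151] yaw 5.7 j6 69.4 F [ 0.8 -0.6  1. ] t 20.7
[np.float64(-0.0003), np.float64(-0.0243), np.float64(0.0019), np.float64(-0.23)]
[np.float64(-0.0002), np.float64(-0.0243), np.float64(0.0019), np.float64(-0.23)]
[np.float64(-0.0001), np.float64(-0.0244), np.float64(0.0019), np.float64(-0.23)]
[np.float64(-0.0001), np.float64(-0.0244), np.float64(0.0019), np.float64(-0.23)]
[np.float64(0.0), np.float64(-0.0244), np.float64(0.0019), np.float64(-0.23)]
[np.float64(0.0001), np.float64(-0.0244), np.float64(0.0019), np.float64(-0.23)]
[np.float64(0.0002), np.float64(-0.0243), np.float64(0.0019), np.float64(-0.23)]
[np.float64(0.0003), np.float64(-0.0243), np.float64(0.0019), np.float64(-0.23)]
```

Request:
send_rows([
  [[0,-0.0243,0.001,-0.2],[0,-0.0243,0.001,-0.2],[0,-0.0243,0.001,-0.2],[0,-0.0243,0.001,-0.2],[0,-0.0243,0.001,-0.2],[0,-0.0243,0.001,-0.2],[0,-0.0243,0.001,-0.2],[0,-0.0243,0.001,-0.2]],
], hand=1)

```text
clock: 21.5
eef_pos: [0.555, 0.0465, 0.3111]
tool_rot: [0.998, 0.06, 0.027, 0.002]
ft_force: [0.0, -0.5, 0.5]
grip_width: 0.0001
```

```bash
python3 -c "
from h import *
plan([.5528,.0440,.183],7.5-yaw(),8);st((.5705,-.093))"
```

```text
pos [0.555  0.0465 0.3111] yaw 6.9 j6 88.0 F [ 0.  -0.5  0.5] t 21.5
[np.float64(-0.0003), np.float64(0.0003), np.float64(0.016), np.float64(-0.07)]
[np.float64(-0.0003), np.float64(0.0003), np.float64(0.016), np.float64(-0.07)]
[np.float64(-0.0003), np.float64(0.0003), np.float64(0.016), np.float64(-0.07)]
[np.float64(-0.0003), np.float64(0.0003), np.float64(0.016), np.float64(-0.07)]
[np.float64(-0.0003), np.float64(0.0003), np.float64(0.016), np.float64(-0.07)]
[np.float64(-0.0003), np.float64(0.0003), np.float64(0.016), np.float64(-0.07)]
[np.float64(-0.0003), np.float64(0.0003), np.float64(0.016), np.float64(-0.07)]
[np.float64(-0.0003), np.float64(0.0003), np.float64(0.016), np.float64(-0.07)]
pos [0.555  0.0465 0.3111] r 0.1404 phi 96.3 yaw-phi 270.6 j6 88.0 tilt [ 0.054 -0.001] F [ 0.  -0.5  0.5] w 0.0001 t 21.5
 F in tool [ 0.   0.5 -0.5]
```

Request:
send_rows([
  [[-0.001,0,0.018,0],[-0.001,0,0.018,0],[-0.001,0,0.018,0],[-0.001,0,0.018,0],[-0.001,0,0.018,0],[-0.001,0,0.018,0],[-0.001,0,0.014,0],[0,0,0.003,0]],
])

```text
clock: 22.3
eef_pos: [0.5556, 0.0509, 0.1858]
tool_rot: [0.997, 0.064, 0.031, 0.001]
ft_force: [-0.3, 0.2, -0.4]
grip_width: -0.0001
```

```bash
python3 -c "
from h import *
plan([.5528,.0300,.183],7.5-yaw(),2);st((.5705,-.093))
snap('wrist','w10');snap('scene','s10')"
```

```text
pos [0.5556 0.0509 0.1858] yaw 7.4 j6 88.0 F [-0.3  0.2 -0.4] t 22.3
[np.float64(-0.0027), np.float64(0.0102), np.float64(0.0014), np.float64(-0.06)]
[np.float64(-0.0028), np.float64(0.0102), np.float64(0.0014), np.float64(-0.06)]
pos [0.5556 0.0509 0.1858] r 0.1447 phi 95.9 yaw-phi 271.5 j6 88.0 tilt [0.061 0.002] F [-0.3  0.2 -0.4] w -0.0001 t 22.3
 F in tool [-0.3 -0.2  0.4]
```

View pics/w10.png

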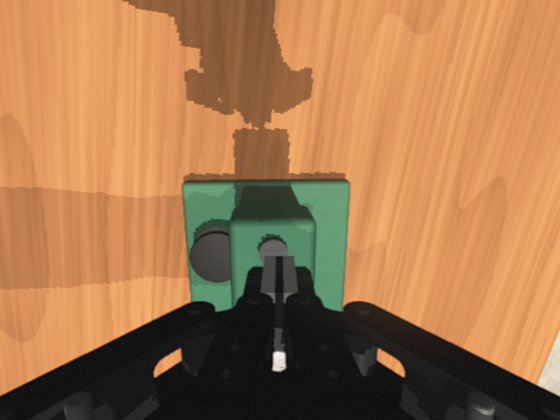

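Fingers are outside the post and in line with it (post glimpsed at (278,360), fingers at column 280, bolt at (270,245)). I'll push inward.

Request:
send_rows([
  [[-0.0015,0.004,0.0005,0],[-0.0015,0.004,0.0005,0],[-0.0005,0.004,0,0],[0,0.004,0,0],[0,0.004,0,0],[0,0.004,0,0],[0,0.004,0,0],[0,0.004,0,0]],
])

```text
clock: 23.2
eef_pos: [0.5598, 0.016, 0.1907]
tool_rot: [0.997, 0.064, 0.036, 0.001]
ft_force: [-0.7, -1.1, 0.0]
grip_width: 0.0001
```

```bash
python3 -c "
from h import *
st((.5705,-.093))"
```

```text
pos [0.5598 0.016  0.1907] r 0.1096 phi 95.6 yaw-phi 271.8 j6 84.0 tilt [0.071 0.002] F [-0.7 -1.1  0. ] w 0.0001 t 23.2
 F in tool [-0.8  1.  -0.1]
```

Request:
send_rows([
  [[-0.002,0.002,0.002,0],[-0.002,0.002,0.002,0],[-0.001,0.003,0.001,0],[-0.0005,0.003,0.001,0],[-0.0005,0.003,0.0005,0],[0,0.003,0.0005,0],[0,0.003,0.0005,0],[0,0.003,0.0005,0]],
])

```text
clock: 24.0
eef_pos: [0.5581, -0.006, 0.1847]
tool_rot: [0.997, 0.065, 0.038, -0.001]
ft_force: [-2.3, 0.7, 5.4]
grip_width: -0.0
```

```bash
python3 -c "
from h import *
st((.5705,-.093));snap('side','d11');snap('wrist','w11')
for n in ['scene']:
    c=snap(n,'s11'); cv2.imwrite('pics/s11c.png',cv2.resize(cv2.cvtColor(c['image'][120:260,170:310],cv2.COLOR_RGB2BGR),None,fx=4,fy=4,interpolation=cv2.INTER_CUBIC))"
```

```text
pos [ 0.5581 -0.006   0.1847] r 0.0878 phi 98.1 yaw-phi 269.4 j6 82.0 tilt [0.076 0.007] F [-2.3  0.7  5.4] w -0.0 t 24.0
 F in tool [-1.8 -1.  -5.6]
```

View pics/s11c.png

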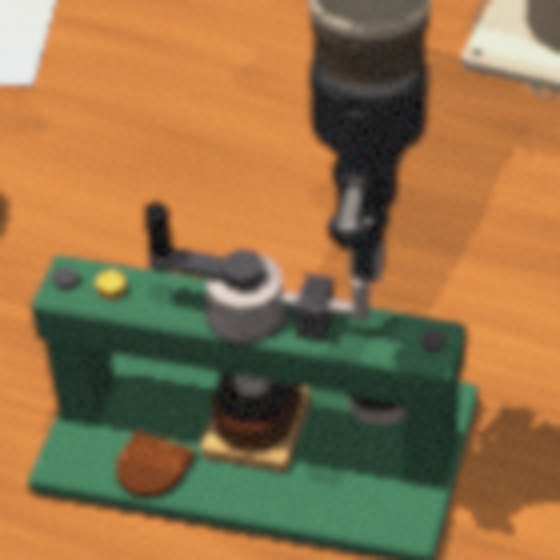

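View pics/w11.png

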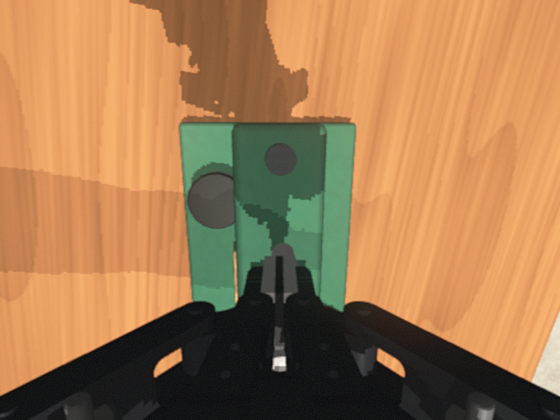

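The post is following and the pin's nose reaches the collar in the scene crop at (290,297). I'll keep pushing gently until the stop.

Request:
send_rows([
  [[0,0.002,0,0],[0,0.002,0,0],[0,0.002,0,0],[0,0.002,0,0],[0,0.002,0,0],[0,0.002,0,0],[0,0.002,0,0],[0,0.002,0,0]],
])

```text
clock: 24.95
eef_pos: [0.5604, -0.0236, 0.1848]
tool_rot: [0.997, 0.065, 0.038, -0.001]
ft_force: [-0.9, 0.9, 3.8]
grip_width: -0.0001
```

```bash
python3 -c "
from h import *
st((.5705,-.093))"
```

```text
pos [ 0.5604 -0.0236  0.1848] r 0.0702 phi 98.3 yaw-phi 269.2 j6 80.0 tilt [0.076 0.007] F [-0.9  0.9  3.8] w -0.0001 t 24.95
 F in tool [-0.4 -1.  -3.8]
```

```bash
python3 -c "
from h import *
snap('wrist','w12')
c=snap('scene','s12'); a=cv2.resize(c['image'][120:260,170:310],None,fx=4,fy=4,interpolation=cv2.INTER_CUBIC)
c=snap('side','d12'); b=cv2.resize(c['image'][150:290,230:370],None,fx=4,fy=4,interpolation=cv2.INTER_CUBIC)
cv2.imwrite('pics/sd12.png',cv2.cvtColor(np.hstack([a,b])[:, :],cv2.COLOR_RGB2BGR)) if 0 else (cv2.imwrite('pics/s12c.png',a[...,::-1]),cv2.imwrite('pics/d12c.png',b[...,::-1]))"
```

```text
(no output)
```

View pics/s12c.png

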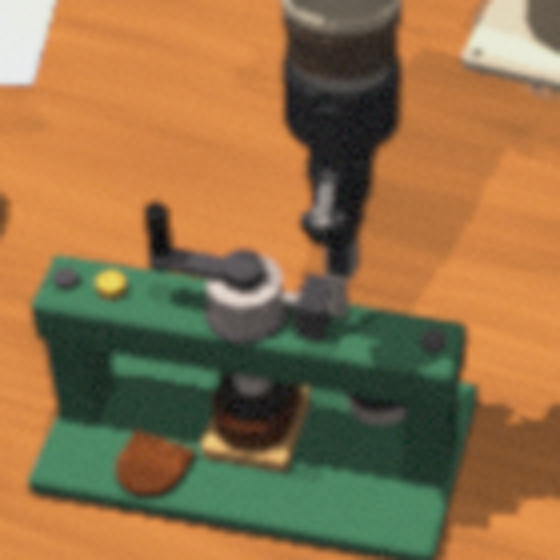

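View pics/d12c.png

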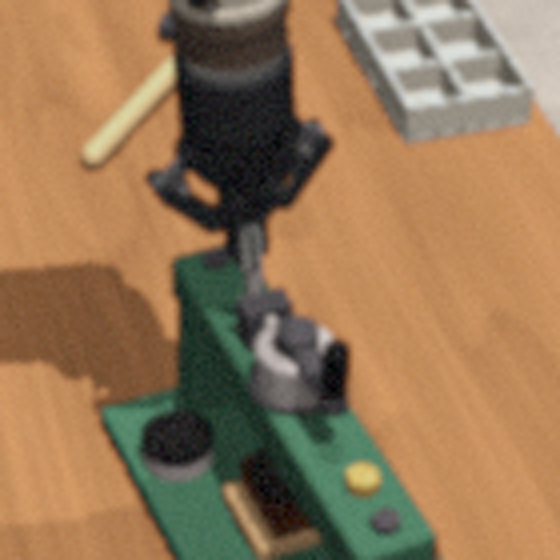

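View pics/w12.png

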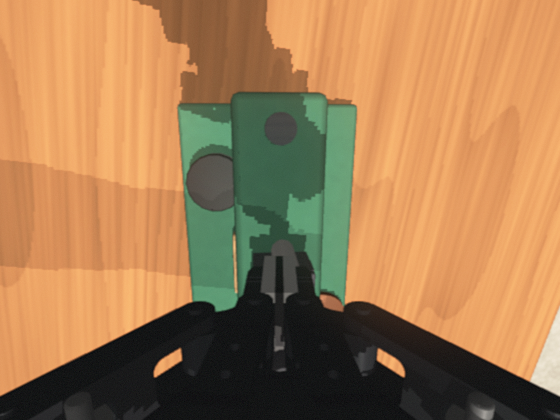

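```bash
python3 -c "
from h import *
a=np.radians(7.5);X=np.array([np.cos(a),np.sin(a)]);Y=np.array([-np.sin(a),np.cos(a)])
for t in ['s12','s11','d12','w12']:
    c=np.load(t+'.npz');P=cloud(c);L=P.reshape(-1,3);C=c['image'].reshape(-1,3)
    d=L[:,:2]-np.array([.5705,-.093]); x=d@X;y=d@Y
    print(t)
    for z in np.arange(.155,.25,.01):
        m=(abs(x)<.03)&(y>.036)&(y<.13)&(L[:,2]>z)&(L[:,2]<=z+.01)
        if m.sum()>2: print(round(z,3),m.sum(),'y %.3f %.3f x %.3f %.3f'%(y[m].min(),y[m].max(),x[m].min(),x[m].max()), C[m].mean(0).round())
c=np.load('s12.npz');P=cloud(c)
for v in range(178,202,2): print(v,[ (round(float((P[v,u,:2]-[.5705,-.093])@Y),3),round(float(P[v,u,2]),3)) for u in range(246,262,3)])
"
```

```text
s12
0.155 28 y 0.039 0.130 x -0.006 0.026 [45. 50. 47.]
0.165 32 y 0.040 0.071 x -0.001 0.023 [58. 58. 56.]
0.175 82 y 0.037 0.071 x -0.015 0.023 [85. 78. 77.]
0.185 14 y 0.044 0.072 x -0.001 0.022 [97. 85. 79.]
0.195 14 y 0.063 0.077 x 0.005 0.013 [101.  87.  80.]
0.205 17 y 0.057 0.079 x -0.000 0.013 [99. 77. 60.]
0.215 24 y 0.057 0.079 x -0.001 0.014 [61. 52. 47.]
0.225 22 y 0.059 0.079 x -0.001 0.012 [60. 51. 46.]
0.235 4 y 0.079 0.082 x -0.014 0.004 [124.  80.  50.]
0.245 14 y 0.059 0.081 x 0.001 0.028 [71. 54. 41.]
s11
0.155 29 y 0.040 0.130 x -0.010 0.025 [50. 54. 50.]
0.165 47 y 0.040 0.088 x -0.011 0.024 [89. 84. 79.]
0.175 91 y 0.039 0.089 x -0.014 0.023 [97. 86. 82.]
0.185 11 y 0.059 0.088 x 0.005 0.014 [114.  93.  81.]
0.195 18 y 0.076 0.094 x 0.000 0.011 [123. 102.  90.]
0.205 14 y 0.081 0.097 x -0.009 0.013 [101.  78.  60.]
0.215 21 y 0.079 0.097 x -0.007 0.014 [75. 62. 53.]
0.225 23 y 0.079 0.097 x -0.009 0.016 [58. 50. 45.]
0.235 6 y 0.080 0.099 x -0.029 0.013 [116.  79.  53.]
0.245 16 y 0.075 0.099 x -0.016 0.028 [78. 57. 42.]
d12
0.155 18 y 0.037 0.128 x -0.014 0.00
[... 1522 characters left out ...]
0)]
188 [(-0.014, 0.0), (-0.003, 0.004), (0.062, 0.209), (0.071, 0.216), (0.077, 0.206), (0.033, -0.008)]
190 [(0.04, 0.182), (0.048, 0.182), (0.057, 0.183), (0.069, 0.2), (0.028, 0.003), (0.035, -0.006)]
192 [(0.042, 0.181), (0.05, 0.181), (0.058, 0.18), (0.07, 0.197), (0.028, -0.004), (0.037, -0.008)]
194 [(0.043, 0.18), (0.052, 0.184), (0.058, 0.173), (0.069, 0.186), (0.031, -0.0), (0.04, -0.004)]
196 [(0.047, 0.185), (0.054, 0.182), (0.059, 0.169), (0.069, 0.177), (0.07, 0.15), (0.042, -0.004)]
198 [(0.047, 0.178), (0.055, 0.18), (0.058, 0.161), (0.07, 0.173), (0.072, 0.15), (0.08, 0.147)]
200 [(0.047, 0.171), (0.055, 0.172), (0.057, 0.15), (0.065, 0.148), (0.073, 0.148), (0.082, 0.147)]
```

```bash
python3 -c "
from h import *
a=np.radians(7.5);X=np.array([np.cos(a),np.sin(a)]);Y=np.array([-np.sin(a),np.cos(a)])
for t in ['s10','w10','s11']:
    c=np.load(t+'.npz');P=cloud(c);L=P.reshape(-1,3)
    d=L[:,:2]-np.array([.5705,-.093]); x=d@X;y=d@Y
    print(t)
    for z in np.arange(.155,.26,.005):
        m=(abs(x)<.03)&(y>.075)&(y<.17)&(L[:,2]>z)&(L[:,2]<=z+.005)
        if m.sum()>0: print(round(z,3),m.sum(),'y %.3f %.3f x %.3f %.3f'%(y[m].min(),y[m].max(),x[m].min(),x[m].max()))
c=np.load('s10.npz');cv2.imwrite('pics/s10c.png',cv2.resize(c['image'][120:260,190:330],None,fx=4,fy=4,interpolation=cv2.INTER_CUBIC)[...,::-1])
"
```

```text
s10
0.155 9 y 0.125 0.142 x -0.001 0.014
0.165 4 y 0.076 0.099 x 0.002 0.008
0.17 17 y 0.076 0.099 x 0.002 0.011
0.175 8 y 0.082 0.099 x 0.003 0.011
0.18 5 y 0.095 0.100 x 0.006 0.011
0.185 6 y 0.089 0.100 x 0.008 0.011
0.19 8 y 0.088 0.100 x 0.003 0.011
0.195 8 y 0.091 0.099 x -0.001 0.012
0.2 13 y 0.088 0.151 x 0.000 0.012
0.205 8 y 0.134 0.154 x -0.002 0.015
0.21 8 y 0.134 0.154 x 0.002 0.018
0.215 11 y 0.134 0.154 x 0.002 0.019
0.22 14 y 0.133 0.154 x 0.001 0.019
0.225 8 y 0.141 0.153 x 0.009 0.019
0.23 9 y 0.138 0.155 x 0.003 0.019
0.24 3 y 0.155 0.156 x -0.003 0.013
0.245 2 y 0.155 0.157 x -0.007 0.010
0.25 3 y 0.149 0.154 x 0.007 0.016
0.255 4 y 0.155 0.156 x 0.012 0.027
w10
0.155 375 y 0.130 0.145 x -0.008 0.010
0.195 30 y 0.100 0.102 x -0.001 0.004
0.2 251 y 0.089 0.102 x -0.002 0.004
0.205 56 y 0.155 0.156 x -0.005 0.008
0.21 260 y 0.151 0.157 x -0.013 0.014
0.215 326 y 0.151 0.157 x -0.013 0.014
0.22 341 y 0.151 0.157 x -0.013 0.014
0.225 392 y 0.151 0.157 x -0.013 0.014
0.23 364 y 0.151 0.157 x -0.014 0.013
0.235 261 y 0.138 0.157 x -0.007 0.013
0.24 761 y 0.134 0.158 x -
[... 159 characters left out ...]
-0.004 0.013
0.165 3 y 0.083 0.088 x 0.004 0.009
0.17 6 y 0.077 0.086 x 0.006 0.011
0.175 5 y 0.077 0.089 x 0.002 0.010
0.18 9 y 0.077 0.089 x 0.006 0.013
0.185 6 y 0.081 0.088 x 0.005 0.010
0.19 4 y 0.077 0.088 x 0.006 0.009
0.195 12 y 0.076 0.089 x 0.000 0.011
0.2 6 y 0.080 0.094 x 0.005 0.011
0.205 4 y 0.081 0.096 x -0.008 0.010
0.21 10 y 0.082 0.097 x -0.009 0.013
0.215 10 y 0.079 0.097 x 0.005 0.014
0.22 11 y 0.080 0.097 x -0.007 0.013
0.225 13 y 0.079 0.097 x -0.009 0.016
0.23 10 y 0.081 0.097 x 0.004 0.014
0.235 2 y 0.080 0.096 x 0.002 0.013
0.24 4 y 0.097 0.099 x -0.029 -0.000
0.245 5 y 0.097 0.099 x -0.016 0.009
0.25 11 y 0.075 0.098 x 0.002 0.028
0.255 8 y 0.079 0.098 x 0.005 0.030
```

View pics/s10c.png

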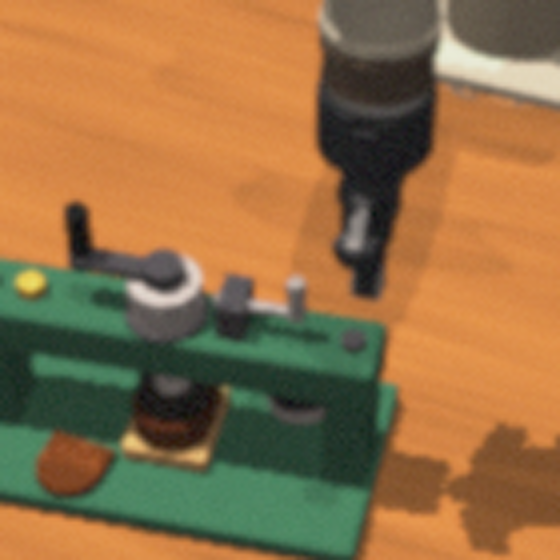

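The range data shows the shut fingertips were at about z 0.203, roughly 18 mm above the reported TCP. They rested on the post's top and dragged it in by friction, with the post now near r 0.066–0.067. I'll lift, back out, go lower, and push properly from outside.

Request:
send_rows([
  [[0,0,-0.005,0],[0,0,-0.015,0],[0,-0.005,-0.01,0],[0,-0.012,0,0],[0,-0.012,0,0],[0,-0.012,0,0],[0,0,0,0],[0,0,0,0]],
])

```text
clock: 25.9
eef_pos: [0.5503, 0.0195, 0.2117]
tool_rot: [0.997, 0.065, 0.035, 0.001]
ft_force: [-0.3, -0.1, 0.3]
grip_width: 0.0004
```

```bash
python3 -c "
from h import *
st((.5705,-.093)); snap('wrist','w13')
c=snap('scene','s13');cv2.imwrite('pics/s13c.png',cv2.resize(c['image'][120:260,170:310],None,fx=4,fy=4,interpolation=cv2.INTER_CUBIC)[...,::-1])
a=np.radians(7.5);X=np.array([np.cos(a),np.sin(a)]);Y=np.array([-np.sin(a),np.cos(a)])
for t in ['s13','w13']:
    c=np.load(t+'.npz');P=cloud(c);L=P.reshape(-1,3)
    d=L[:,:2]-np.array([.5705,-.093]); x=d@X;y=d@Y
    m=(abs(x)<.03)&(y>.05)&(y<.09)&(L[:,2]>.19)&(L[:,2]<=.21)
    if m.sum(): print(t,'post top',m.sum(),y[m].min(),y[m].max(),x[m].mean())
    m=(abs(x)<.03)&(y>.08)&(y<.16)&(L[:,2]>.19)&(L[:,2]<=.3); print('finger min z',L[m][:,2].min())
"
```

```text
pos [0.5503 0.0195 0.2117] r 0.1143 phi 100.2 yaw-phi 267.3 j6 85.0 tilt [0.069 0.003] F [-0.3 -0.1  0.3] w 0.0004 t 25.9
 F in tool [-0.3  0.  -0.3]
s13 post top 22 0.06218867891505509 0.0723769638243207 0.005951356602972954
finger min z 0.22594334681315897
finger min z 0.2323210878308535
```

View pics/s13c.png

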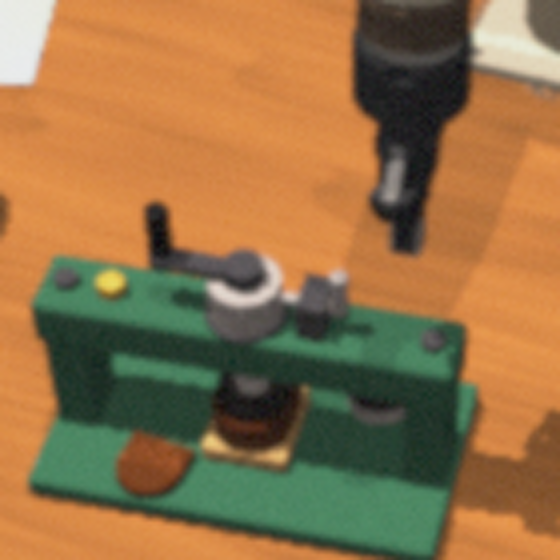

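The scene crop shows the post (338,280) right against the guide block, so the pin looks home. I'll confirm with a proper push on its outer side.

Request:
send_rows([
  [[0.0005,0,0.009,0],[0.0005,0,0.009,0],[0.0005,0,0.009,0],[0.0005,0,0.009,0],[0.0005,0,0.008,0],[0,0,0.005,0],[0,0,0,0],[0,0,0,0]],
])

```text
clock: 26.8
eef_pos: [0.5557, 0.0178, 0.1564]
tool_rot: [0.997, 0.063, 0.033, 0.001]
ft_force: [-1.0, 0.3, 0.5]
grip_width: 0.0002
```

```bash
python3 -c "
from h import *
st((.5705,-.093)); o=bot.get_obs();a=np.radians(7.5);d=o['eef_pos'][:2]-[.5705,-.093];print('xp',d@[np.cos(a),np.sin(a)],'yp',d@[-np.sin(a),np.cos(a)])"
```

```text
pos [0.5557 0.0178 0.1564] r 0.1118 phi 97.6 yaw-phi 269.7 j6 85.0 tilt [0.065 0.002] F [-1.   0.3  0.5] w 0.0002 t 26.8
 F in tool [-0.9 -0.4 -0.6]
xp -0.00016616157207880868 yp 0.1118168646452826
```

Request:
send_rows([
  [[0,0.003,0,0],[0,0.003,0,0],[0,0.003,0,0],[0,0.003,0,0],[0,0.003,0,0],[0,0.003,0,0],[0,0.003,0,0],[0,0.003,0,0]],
])

```text
clock: 27.6
eef_pos: [0.5603, -0.008, 0.1587]
tool_rot: [0.997, 0.063, 0.035, 0.001]
ft_force: [0.4, -0.2, -0.4]
grip_width: 0.0001
```

```bash
python3 -c "
from h import *
st((.5705,-.093)); o=bot.get_obs();a=np.radians(7.5);d=o['eef_pos'][:2]-[.5705,-.093];print('xp',d@[np.cos(a),np.sin(a)],'yp',d@[-np.sin(a),np.cos(a)])"
```

```text
pos [ 0.5603 -0.008   0.1587] r 0.0856 phi 96.9 yaw-phi 270.4 j6 82.0 tilt [0.069 0.002] F [ 0.4 -0.2 -0.4] w 0.0001 t 27.6
 F in tool [0.3 0.2 0.4]
xp 0.0009437278752783253 yp 0.08557988653807937
```

Request:
send_rows([
  [[0,0.0015,0,0],[0,0.0015,0,0],[0,0.0015,0,0],[0,0.0015,0,0],[0,0.0015,0,0],[0,0.0015,0,0],[0,0.0015,0,0],[0,0.0015,0,0]],
])

```text
clock: 28.4
eef_pos: [0.5602, -0.0084, 0.1589]
tool_rot: [0.997, 0.068, 0.034, -0.011]
ft_force: [-0.6, 3.7, 1.2]
grip_width: 0.0001
```

```bash
python3 -c "
from h import *
st((.5705,-.093)); o=bot.get_obs();a=np.radians(7.5);d=o['eef_pos'][:2]-[.5705,-.093];print('xp',d@[np.cos(a),np.sin(a)],'yp',d@[-np.sin(a),np.cos(a)])
snap('wrist','w14')
c=snap('scene','s14');cv2.imwrite('pics/s14c.png',cv2.resize(c['image'][120:260,170:310],None,fx=4,fy=4,interpolation=cv2.INTER_CUBIC)[...,::-1])"
```

```text
pos [ 0.5602 -0.0084  0.1589] r 0.0853 phi 96.9 yaw-phi 270.9 j6 80.0 tilt [0.066 0.026] F [-0.6  3.7  1.2] w 0.0001 t 28.4
 F in tool [-0.  -3.7 -1.2]
xp 0.0008471580791451601 yp 0.08524684600630239
```

View pics/s14c.png

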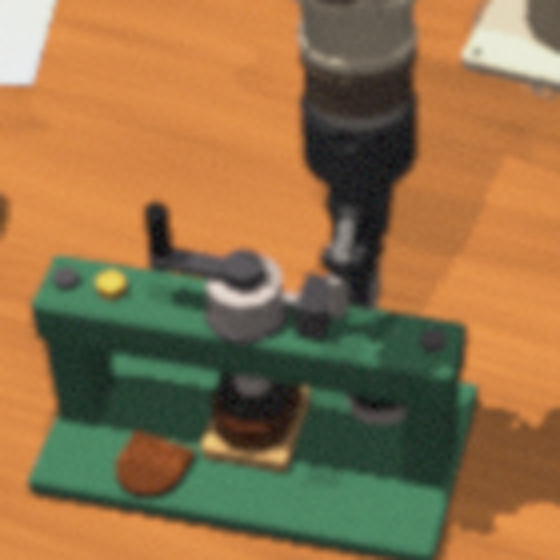

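Contact at r 0.0852, about the fully-home position (0.0845 expected). One firmer push will confirm the stop.

Request:
send_rows([
  [[0,0.004,0,0],[0,0.006,0,0],[0,0.006,0,0],[0,0.006,0,0],[0,0,0,0],[0,0,0,0],[0,0,0,0],[0,0,0,0]],
])

```text
clock: 29.3
eef_pos: [0.5598, -0.0064, 0.1595]
tool_rot: [0.996, 0.079, 0.033, -0.034]
ft_force: [-0.5, 2.1, 0.3]
grip_width: -0.0003
```

```bash
python3 -c "
from h import *
st((.5705,-.093)); o=bot.get_obs();a=np.radians(7.5);d=o['eef_pos'][:2]-[.5705,-.093];print('xp',d@[np.cos(a),np.sin(a)],'yp',d@[-np.sin(a),np.cos(a)])"
```

```text
pos [ 0.5598 -0.0064  0.1595] r 0.0873 phi 97.1 yaw-phi 271.8 j6 78.0 tilt [0.06  0.072] F [-0.5  2.1  0.3] w -0.0003 t 29.3
 F in tool [-0.2 -2.2 -0.2]
xp 0.0006584933312520884 yp 0.08724882823822992
```

Request:
send_rows([
  [[0,-0.01,0,0],[0,-0.02,0,0],[0,-0.02,-0.01,0],[0,-0.01,-0.03,0],[0,0,-0.04,0],[0,0,-0.04,0],[0,0,0,0],[0,0,0,0]],
])

```text
clock: 30.1
eef_pos: [0.5409, 0.0468, 0.285]
tool_rot: [0.996, 0.077, 0.03, -0.032]
ft_force: [0.1, 0.2, -0.2]
grip_width: 0.0
```

```bash
python3 -c "
from h import *
st((.5705,-.093)); snap('wrist','w15');d=snap('side','d15');cv2.imwrite('pics/d15c.png',cv2.resize(d['image'][190:320,240:370],None,fx=4,fy=4,interpolation=cv2.INTER_CUBIC)[...,::-1])
c=snap('scene','s15');cv2.imwrite('pics/s15c.png',cv2.resize(c['image'][120:260,170:310],None,fx=4,fy=4,interpolation=cv2.INTER_CUBIC)[...,::-1])
a=np.radians(7.5);X=np.array([np.cos(a),np.sin(a)]);Y=np.array([-np.sin(a),np.cos(a)])
for t in ['s13','s15','d15','w15','scene0','side0']:
    c=np.load(t+'.npz');P=cloud(c);L=P.reshape(-1,3)
    d=L[:,:2]-np.array([.5705,-.093]); x=d@X;y=d@Y
    m=(abs(x)<.015)&(y>.05)&(y<.105)&(L[:,2]>.185)&(L[:,2]<=.21)
    if m.sum(): print(t,'post',m.sum(),y[m].min().round(4),y[m].max().round(4),y[m].mean().round(4))
"
```

```text
pos [0.5409 0.0468 0.285 ] r 0.1429 phi 101.9 yaw-phi 266.8 j6 84.0 tilt [0.056 0.069] F [ 0.1  0.2 -0.2] w 0.0 t 30.1
 F in tool [ 0.1 -0.1  0.2]
s13 post 28 0.0534 0.0725 0.0669
s15 post 29 0.0599 0.0723 0.0664
d15 post 34 0.0579 0.0727 0.0652
scene0 post 55 0.0515 0.0998 0.0793
side0 post 4 0.0517 0.057 0.0538
```

View pics/s15c.png

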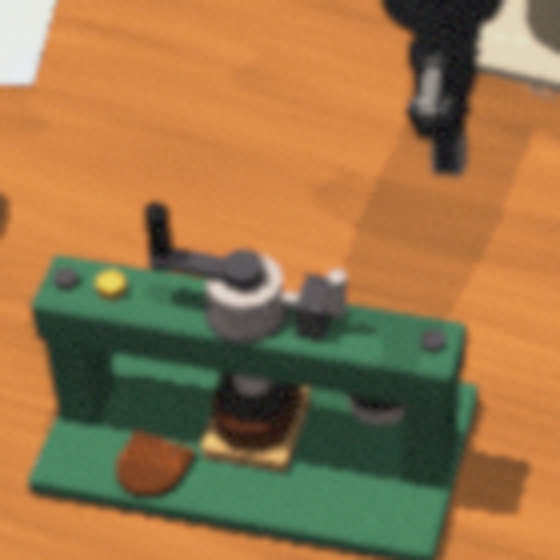

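View pics/w15.png

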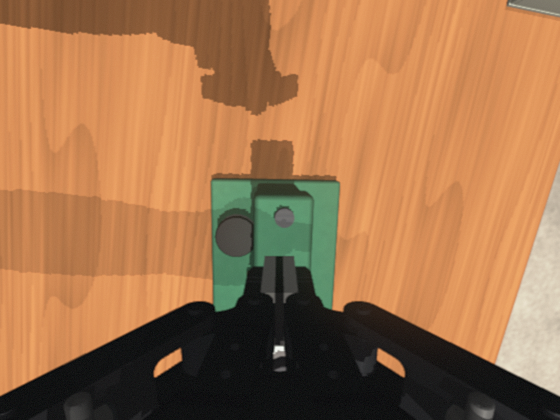

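The scene crop shows the post (337,280) against the guide block, with its centre at r ≈ 0.0665 m (fully home is 0.067). The nut (110,283), heel lift (153,463) and tin are undisturbed, and the gripper is clear. Handing in.

```bash
python3 -c "
from h import *
print(order.job_done())"
```

```text
the job is handed in; nothing more can be done
None
```

The heel press is screwed down and the locking pin is pushed home. I handed the job in at about 30 s of the 61 s allowed, with no verdict reported.

**What I did:** I gripped the crank knob and turned it about 557° clockwise in three strokes. In between I let go and turned the tool back 180° before gripping again. Then I pushed the pin in by its post, lifted clear and handed in.

**Last checks:**
- **Screw:** after release the knob's top was at 0.236 m, where 0.237 is expected at screw 0. Its direction was within about 2° (0.04 rad) of opposite the pin, against a tolerance of 0.15 rad.
- **Pin:** the post's centre was about 66.5 mm from the screw axis, where 67 mm is fully home. A pin stopped on the collar would leave the post at about 86 mm.
- **Stop:** a final firmer push from outside met a solid stop, and the arm tilted instead of the post moving. The end-of-call forces on the pin push were 2–6 N.
- **Bystanders:** the nut, polish tin and heel lift looked unmoved in the last pictures. I did not check the jar, brush, tape roll or hammer afterwards, but the arm never worked near them.

**What disagreed:**
- **Fingertip height:** the shut fingertips measured about 18 mm above the reported tool point, but the description puts them 11 mm ahead of it. Because of this, my first push rode on top of the post and dragged it in by friction. I then pushed again at the right height from outside.
- **Tool tilt:** the tool drifted to about 4° off vertical, which I corrected for along the way.

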